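# Lock the cover of the meter-reading box with a screwdriver

## Task

The cover of the meter-reading box is shut, but one of its two quarter-turn fasteners is still open and stands proud of its boss. Take the flat-blade screwdriver from the tool stand, find that fastener's slot with the blade, push the stud in until you feel it bottom (about 15 N) and, keeping it pushed in, turn it a quarter turn clockwise until it stops, without forcing it; then put the screwdriver back into the hole it came from and let go. Do not touch the fasteners with the fingers, and leave the locked fastener and everything else as it is.

Things in the scene. Friction and masses are not known exactly. Their poses are not given: they have to be found in the camera images.
- meter_box: Grey plastic box, 130 x 200 x 60 mm high, fixed to the worktop, origin at the centre of its underside, z up; cover hinged on its +x side, its flat top at z = 60 mm. The two fastener bosses stand on the cover at x = -42 mm, y = +68 and -68 mm of the box (either may be the open one)
- open_fastener: Boss of the open fastener: round, 28 mm across, 12 mm tall, on the box cover, bore 20 mm; origin at the centre of its foot, axes as the box's. On its axis a sprung steel stud with a round head 18 mm across. Stud up: top of the head 16 mm above the cover (4 mm proud of the boss), slot floor 12 mm above the cover. Locked: top of the head level with the boss or up to 4 mm down in it
- open_turn (a joint): Turn of the open stud, rad, clockwise seen from above: 0 to 0.08 = open, 1.57 = locked; hard stops. Free to 0.2, then blocked unless pushed in to within 3 mm of its bottom. Spring 5 N when up, 0.7 N more per mm; bottom 6 to 10 mm down (to be felt); 13 to 18 N keeps it there. Turning takes 0.05 to 0.1 N m; the screwdriver turns 0.1 to 0.4 rad more (play). Let go at the end, it rises 2 mm, locked
- shut_fastener: Boss of the fastener that is already locked, built like the open one; its head is level with the boss, not proud
- shut_turn (a joint): Turn of the locked fastener's stud, rad: 1.57 = locked. Leave it
- screwdriver: Flat-blade screwdriver upright in a hole of the stand, blade down, 146 mm, 0.11 kg. Origin at the tip (middle of the blade's edge), z up the shaft. Blade 10 mm wide along x, 1.6 mm thick along y at the edge (2.4 mm 9 mm up); shaft 7.2 mm; shoulder 24 mm across from z = 62 mm. Oblong red handle z = 74 to 140 mm, 28 mm along x, 22 mm along y between its wide flats
- driver_grip (a point): Middle of the screwdriver's handle, 107 mm above its tip, axes as the screwdriver's. Grip it here by the wide flats (fingers closing along its y)
- stand: Grey steel tool stand, fixed: 160 x 64 mm, top of its 8 mm top plate at z = 75 mm, origin at the centre of its underside. Two square through holes, 14 x 14 mm, at x = -40 and +40 mm, y = 0. A tool hangs with its shoulder on the plate: the screwdriver's tip is then 13 mm above the stand's underside, and the shaft has about 3 mm play to each side
- nut_driver: Bystander in the other hole: nut driver with a slim round handle 23 mm across and a hexagon socket end, 132 mm long, origin at its lower end
- meter_a: Bystander: blue and brass water meter, 176 mm long, 94 mm across, about 90 mm high with its open dial cover to about 160 mm, loose, origin at the centre of its underside
- union_nut: Bystander: brass union nut, 40 mm across, 18 mm high, loose
- open_top (a point): Point on the axis of the open fastener's boss at the height of the head's top with the stud up (16 mm above the cover), fixed to the boss. The slot across the head is blind, 13 x 3.2 mm, 4 mm deep, long edges chamfered 0.8 mm, centred on this axis; its direction is not measured: within 1 rad either side of the box's x, to be seen or felt (turned over it under a light push, the blade drops in)

How it is judged:
By the outcome, as a careful person would: the job done as asked, in the order asked, and still so for the second after the job is handed in, with the robot touching nothing.
It also fails if it takes over 72 s, if anything falls off the work surface, if the arm or the gripper's body presses on something with over 40 N, if the wrist force passes 120 N, or if a joint passes its speed limit or range.

## Robot

A 7-joint arm with a two-finger parallel gripper is mounted at the origin on the work surface. World frame = base frame: x ahead of the robot, y to its left, z up, the work surface at z = 0. Lengths are in m, angles in rad, forces in N, time in s.
With the tool pointing down it reaches from about 0.4 to 0.85 m from the base axis. Payload 4.5 kg.
Tool frame: the origin (TCP) lies midway between the tips of the shut fingers; the grasp point (between the pads) lies 19 mm behind it (r.hold_point_z is the distance from the TCP to the grasp point, in m); z points along the fingers, y is the direction in which the jaws open and shut (so a half turn about z gives the same grasp; the last joint's range is limited). The gripper opens to 88 mm and grips with 3 to 60 N. Pads are 18 mm wide; open, the fingers measure 123 mm over their backs; the gripper's body (75 mm by 187 mm) begins 45 mm behind the grasp point.
Start: joints at [1.377, 0.689, -0.195, 1.565, 0.157, 0.902, -0.215], TCP at [0.141, -0.609, 0.239] pointing down, gripper open.
Joint ranges: [-3.01, 3.01], [-0.46, 2.08], [-1.47, 1.51], [0.13, 2.56], [-1, 4.14], [0.04, 2.09], [-2.66, 2.66]. Speed limits (rad/s): [2.57, 2.57, 3.14, 3.14, 3.14, 3.14, 3.14].

## Interface

Orientations are given as a unit quaternion [x, y, z, w].
In Python, from plant import r gives the robot as it stands. The module is installed in compiled form; this text tells all that it offers.
- The arm moves only by the tool move_arm, never from a script. Its arguments are lists of equal length, an entry for each row: "turn": the turn, a rotation vector about the tool's x, y, z in units of 2 pi rad (1.0 is 2 pi rad), a list of three; "dp": the shift along the tool's x, y, z in units of 2.5 cm (1.0 is 2.5 cm), a list of three; "jaw": the closure, from -1 (fully open) to 1 (shut), so that 0 is half open. In form: {"turn": [[wx, wy, wz], ...], "dp": [[x, y, z], ...], "jaw": [jaw, ...]}. A call has 1 to 10 rows; each row shifts and turns the commanded pose from where the row before left it, along the tool's axes as they then stand; what a row does not reach is not made up. A row lasts 1/12 s, in which the tool goes at most 41.7 mm and 7.16 degrees, less where a joint would pass 70% of its speed; a pose out of reach is approached as far as the arm can. A call with a number of a shift or a turn outside -1 to 1 is refused whole. A call with a gripper value outside its range is refused whole. The fingers move at their own pace and stop on an object; "newtons" is the grip in N (left out, the last holds). Time passes only in rows, so rows that do not move let the fingers close. It gives the time, the measured TCP pose, the force and the opening at its end, in the units of the state.
- r.get_state(): the state, without advancing time (a new reading comes with each control period).
- r.snapshot(name): name is "scene" or "top" or "wrist"; returns a dict with "frame" (400x640x3 uint8, blue, green, red), "mtx" (3x3 intrinsics, pixels), "origin" and "orientation" of the camera in the world; the wrist camera has in their place "tool_from_camera" (4x4, takes a point from camera to tool coordinates, whose origin is the TCP and whose axes are the flange's). Camera axes: x right, y up, looking along -z (the intrinsics and any distortion apply to the point x, -y, -z); pixel columns grow to the right and rows downward; lengths in m; the calibration is good to about 2 mm. A picture is of the moment at which its call begins: read the wrist's pose just before it. There is no depth.
- r.finish_job(): hands the job in, once; it reports no verdict.
The state is a dict: "clock": time; "q": joint angles; "qd": joint speeds; "joint_torque": joint torques, N m; "tool_pos": TCP position; "eef_rot": TCP orientation; "contact_force": force on the tool from outside, world axes, zero at the start; "moment": the same for the moment, N m; "opening": opening from 0.0 (shut) to 1.0 (fully open).
Only numpy, scipy, OpenCV 4.12 (cv2) and the standard library are available. Lean on these libraries where they do the work, as an engineer would, in place of code of your own. Each camera call takes 0.05 s, during which the arm holds its last target.

## Working session

There is one attempt and no reset: what is moved stays moved. The work goes in short steps, Python scripts to look and compute and a tool call to move; the robot and the scene stay as the last step left them, time stands still between calls to the robot, and variables do not carry over. Pictures are saved under pics/ and viewed, and the job is handed in when it is done.

Besides the shell and the picture viewer there is one more tool, called after "Emit:" by a JSON object that holds its "op" and its "data". move_arm: Moves the arm, as the interface text tells. Shifts and turns lie within -1 to 1; 1 stands for 2.5 cm of shift or 2 pi rad of turn. Its arguments: {"type":"object","properties":{"turn":{"type":"array","items":{"type":"array","items":{"type":"number","minimum":-1,"maximum":1}}},"dp":{"type":"array","items":{"type":"array","items":{"type":"number","minimum":-1,"maximum":1}}},"jaw":{"type":"array","items":{"type":"number"}},"newtons":{"type":"number"}},"required":["turn","dp","jaw"]}

```bash
mkdir -p pics; ls; python3 - <<'E'
from plant import r
import cv2
s=r.get_state()
print({k:(v if not hasattr(v,'__len__') else [round(float(x),4) for x in v]) for k,v in s.items()}, r.hold_point_z)
for n in ("scene","top","wrist"):
    d=r.snapshot(n); cv2.imwrite(f"pics/{n}0.png",d["frame"])
    print(n,d["mtx"].tolist(),{k:v for k,v in d.items() if k not in("frame","mtx")})
E
```

```text
pics
{'clock': 0.0, 'q': [1.3768, 0.69, -0.1945, 1.5663, 0.1573, 0.9025, -0.2151], 'qd': [0.0006, 0.0002, -0.0015, -0.0017, -0.0, 0.0006, 0.0011], 'joint_torque': [0.0004, -52.7567, -1.2675, -15.3427, -0.0528, 0.0064, 0.0002], 'tool_pos': [0.141, -0.6083, 0.2379], 'eef_rot': [0.9935, 0.1137, -0.0002, -0.0009], 'contact_force': [0.4927, 0.4288, 0.4722], 'moment': [0.0778, -0.0023, 0.0119], 'opening': 1.0000663105307568} 0.0187
scene [[413.8488208321618, 0.0, 314.63852597193016], [0.0, 413.8488208321618, 195.23835378422325], [0.0, 0.0, 1.0]] {'origin': array([ 1.04478156, -0.47924141,  0.7582196 ]), 'orientation': array([0.37415295, 0.142022  , 0.3483982 , 0.84761903])}
top [[427.80665215398864, 0.0, 321.1632842775796], [0.0, 427.80665215398864, 199.82707844044876], [0.0, 0.0, 1.0]] {'origin': array([0.37419261, 0.03155297, 1.26125246]), 'orientation': array([-0.05593475,  0.05393227,  0.70650229, -0.7034324 ])}
wrist [[340.8885793981345, 0.0, 316.8573002068237], [0.0, 340.8885793981345, 205.4654131521339], [0.0, 0.0, 1.0]] {'tool_from_camera': array([[ 3.64689777e-05,  9.56066548e-01,  2.93149715e-01,
         7.61796512e-02],
       [ 9.99999839e-01, -2.00684172e-04,  5.30099275e-04,
        -2.75937144e-05],
       [ 5.65640692e-04,  2.93149648e-01, -9.56066401e-01,
        -1.45999472e-01],
       [ 0.00000000e+00,  0.00000000e+00,  0.00000000e+00,
         1.00000000e+00]])}
```

View pics/scene0.png

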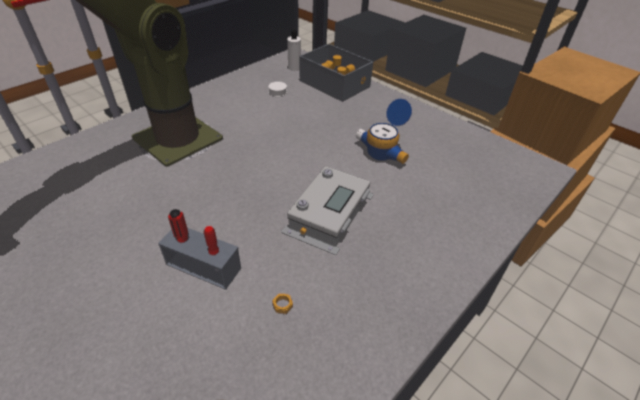

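View pics/top0.png

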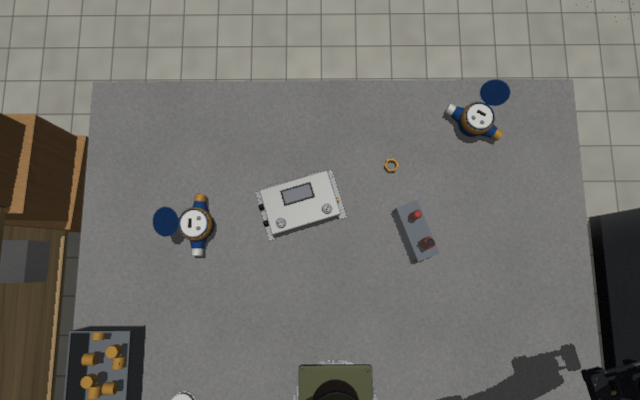

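View pics/wrist0.png

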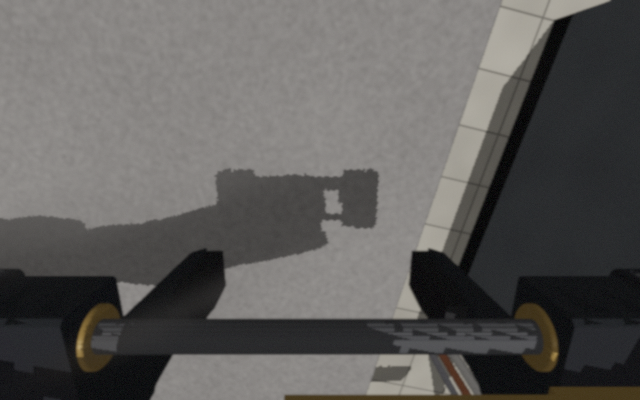

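The top view shows the box around (300,205), with bosses at (281,223) and (327,209). The stand is around (415,232), with handles at (417,214) and (427,243). I'll zoom in next.

```bash
cat > h.py <<'E'
import numpy as np, cv2
from scipy.spatial.transform import Rotation as R
def st():
    from plant import r
    return r.get_state()
def campose(d,s=None):
    if "origin" in d: return np.array(d["origin"]),R.from_quat(d["orientation"]).as_matrix()
    T=np.eye(4);T[:3,:3]=R.from_quat(s["eef_rot"]).as_matrix();T[:3,3]=s["tool_pos"]
    M=T@np.array(d["tool_from_camera"]); return M[:3,3],M[:3,:3]
def ray(d,px,s=None):
    o,Rm=campose(d,s);K=d["mtx"]
    v=np.array([(px[0]-K[0,2])/K[0,0],-(px[1]-K[1,2])/K[1,1],-1.]);v=Rm@v
    return o,v/np.linalg.norm(v)
def onz(d,px,z,s=None):
    o,v=ray(d,px,s); return o+v*(z-o[2])/v[2]
def proj(d,P,s=None):
    o,Rm=campose(d,s);K=d["mtx"];c=Rm.T@(np.array(P)-o)
    return np.array([K[0,0]*c[0]/-c[2]+K[0,2],K[1,1]*(-c[1])/-c[2]+K[1,2]])
def save(d,name,box=None,f=1):
    im=d["frame"]
    if box: im=im[box[1]:box[3],box[0]:box[2]]
    cv2.imwrite("pics/"+name,cv2.resize(im,None,fx=f,fy=f,interpolation=cv2.INTER_CUBIC))
E
python3 - <<'E'
import cv2,numpy as np
a=cv2.imread("pics/top0.png");b=cv2.imread("pics/scene0.png")
A=cv2.resize(a[160:270,250:450],None,fx=4,fy=4,interpolation=cv2.INTER_CUBIC)
cv2.imwrite("pics/topz.png",A)
B=cv2.resize(b[160:290,150:380],None,fx=3.4,fy=3.4,interpolation=cv2.INTER_CUBIC)
cv2.imwrite("pics/scenez.png",B)
E
```

```text
(no output)
```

View pics/topz.png

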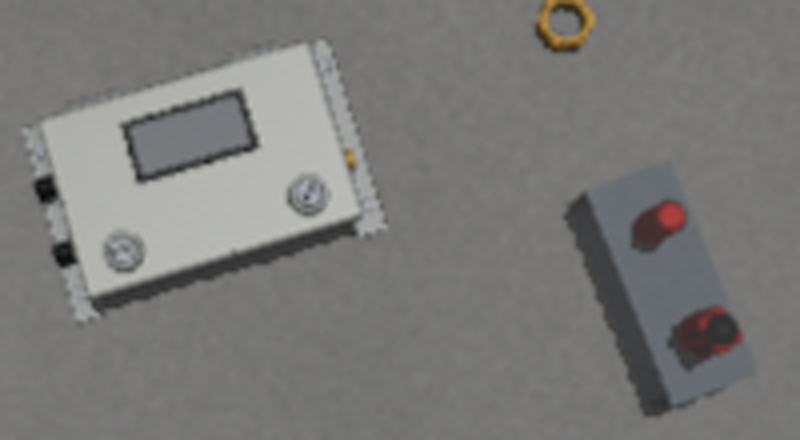

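View pics/scenez.png

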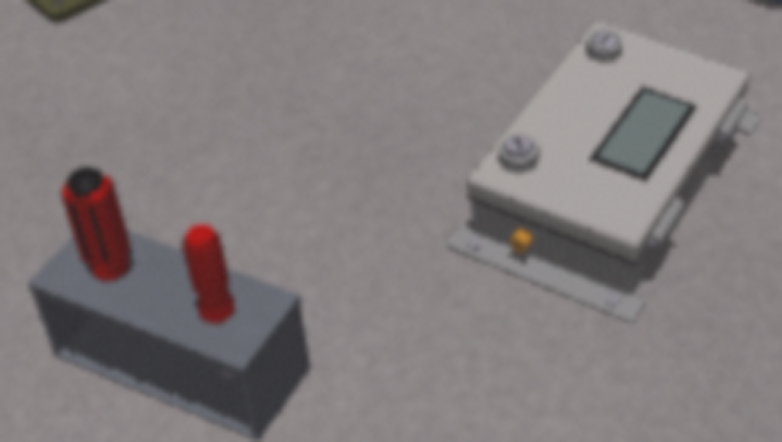

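```bash
python3 - <<'E'
from h import *
from plant import r
d=r.snapshot("top"); sc=r.snapshot("scene")
Z=lambda u,v:(u/4+250,v/4+160)
c=[onz(d,Z(*p),0.075) for p in [(585,195),(672,160),(755,372),(665,405)]]
c=np.array(c);print("stand",c.round(4).tolist(),c.mean(0).round(4));print(np.linalg.norm(c-np.roll(c,-1,0),axis=1))
e=(c[1]-c[2]);e2=c[0]-c[3];print("yaw",np.arctan2(e[1],e[0]),np.arctan2(e2[1],e2[0]))
b=np.array([onz(d,Z(*p),0.06) for p in [(42,122),(310,42),(362,215),(95,297)]])
print("box",b.round(4).tolist(),b.mean(0).round(4));print(np.linalg.norm(b-np.roll(b,-1,0),axis=1))
e=b[0]-b[1];e2=b[3]-b[2];print("y dir",np.arctan2(e[1],e[0])-np.pi/2,np.arctan2(e2[1],e2[0])-np.pi/2)
print("bossL",onz(d,Z(124,250),.072),"bossR",onz(d,Z(308,194),.074))
print("driver top",onz(d,Z(722,328),.159),"nut",onz(d,Z(671,215),.14))
S=lambda u,v:(u/3.4+150,v/3.4+160)
print("scene: drv",onz(sc,S(86,180),.159),"nut",onz(sc,S(202,235),.14),"bL",onz(sc,S(604,42),.072),"bR",onz(sc,S(520,148),.072))
E
```

```text
stand [[0.534, -0.1753, 0.075], [0.5585, -0.237, 0.075], [0.4107, -0.2883, 0.075], [0.3885, -0.2256, 0.075]] [ 0.4729 -0.2316  0.075 ]
[0.06641478 0.15643499 0.06652859 0.15396755]
yaw 0.3338416877847106 0.3327009769604539
box [[0.5903, 0.2076, 0.06], [0.6478, 0.016, 0.06], [0.5225, -0.0199, 0.06], [0.4653, 0.1681, 0.06]] [0.5565 0.0929 0.06  ]
[0.19996983 0.13035584 0.19652323 0.13103481]
y dir 0.2914869486266689 0.2949217055385336
bossL [0.49712514 0.14692416 0.072     ] bossR [0.53570274 0.01829833 0.074     ]
driver top [ 0.43619188 -0.24580674  0.159     ] nut [ 0.51166608 -0.22022867  0.14      ]
scene: drv [ 0.44191115 -0.24527057  0.159     ] nut [ 0.51013055 -0.21440379  0.14      ] bL [0.50127041 0.14798723 0.072     ] bR [0.53917189 0.02047295 0.072     ]
```

Both views agree to about 5 mm on the driver hole, the stand yaw (0.333) and the box yaw (0.293). Next I'll move above the screwdriver with the wrist camera.

```bash
cat >> h.py <<'E'
def goto(P,yaw=None):
    "print shift in tool units and turn about tool z (units of 2pi) for TCP target P, tool-x yaw"
    s=st();Rm=R.from_quat(s["eef_rot"]).as_matrix()
    d=np.array(P)-s["tool_pos"];u=Rm.T@d/0.025
    y=np.arctan2(Rm[1,0],Rm[0,0])
    print("t",round(s["clock"],2),"pos",np.round(s["tool_pos"],4),"yaw",round(y,4),"tilt",np.round(Rm[:,2],4),"F",np.round(s["contact_force"],2),"open",round(s["opening"],3))
    print("dp units",u.round(3))
    if yaw is not None:
        t=-(yaw-y); t=(t+np.pi)%(2*np.pi)-np.pi; print("turn z units",round(t/2/np.pi,4),"rad",round(t,3))
E
python3 -c "
from h import *
goto([.436,-.246,.25])"
```

```text
t 0.25 pos [ 0.1411 -0.6086  0.2383] yaw 0.2279 tilt [-2.e-04  8.e-04 -1.e+00] F [-0.14  0.09 -0.32] open 0.997
dp units [ 14.768 -11.464  -0.457]
```

Emit:
{"op": "move_arm", "data": {"turn": [[0,0,0],[0,0,0],[0,0,0],[0,0,0],[0,0,0],[0,0,0],[0,0,0],[0,0,0],[0,0,0],[0,0,0]], "dp": [[0.74,-0.57,-0.1],[0.74,-0.57,-0.1],[0.74,-0.57,-0.1],[0.74,-0.57,-0.1],[0.74,-0.57,-0.1],[0.74,-0.57,0],[0.74,-0.57,0],[0.74,-0.57,0],[0.74,-0.57,0],[0.74,-0.57,0]], "jaw": [-1,-1,-1,-1,-1,-1,-1,-1,-1,-1]}}

```text
clock: 1.08
tool_pos: [0.2898, -0.4273, 0.2513]
eef_rot: [0.994, 0.114, 0.0, 0.0]
contact_force: [1.7, 0.2, -0.0]
opening: 0.999
```

Emit:
{"op": "move_arm", "data": {"turn": [[0,0,0],[0,0,0],[0,0,0],[0,0,0],[0,0,0],[0,0,0],[0,0,0],[0,0,0],[0,0,0],[0,0,0]], "dp": [[0.74,-0.57,0],[0.74,-0.57,0],[0.74,-0.57,0],[0.74,-0.57,0],[0.74,-0.57,0],[0.74,-0.57,0],[0.74,-0.57,0],[0.74,-0.57,0],[0.74,-0.57,0],[0.74,-0.57,0]], "jaw": [-1,-1,-1,-1,-1,-1,-1,-1,-1,-1]}}

```text
clock: 1.92
tool_pos: [0.4378, -0.2467, 0.2513]
eef_rot: [0.994, 0.114, -0.0, 0.0]
contact_force: [0.4, -0.8, 0.4]
opening: 0.995
```

```bash
python3 - <<'E'
from h import *
from plant import r
goto([.436,-.246,.25])
s=r.get_state();d=r.snapshot("wrist");save(d,"w1.png")
print(proj(d,[.436,-.246,.159],s),proj(d,[.436,-.246,.087],s))
E
```

```text
t 1.92 pos [ 0.4378 -0.2467  0.2513] yaw 0.2279 tilt [-0.e+00 -1.e-04 -1.e+00] F [ 0.42 -0.78  0.38] open 0.995
dp units [-0.066 -0.044  0.051]
[315.57911283 211.65404596] [315.88964633 187.79492502]
```

View pics/w1.png

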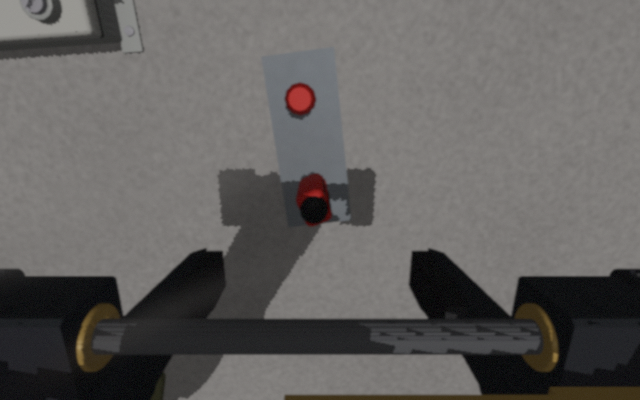

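```bash
python3 - <<'E'
import cv2,numpy as np
a=cv2.imread("pics/w1.png")[160:240,260:370]
a=cv2.resize(a,None,fx=7,fy=7,interpolation=cv2.INTER_CUBIC)
a=(255*(a/255.)**.6).astype(np.uint8)
cv2.imwrite("pics/w1z.png",a)
E
```

```text
(no output)
```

View pics/w1z.png

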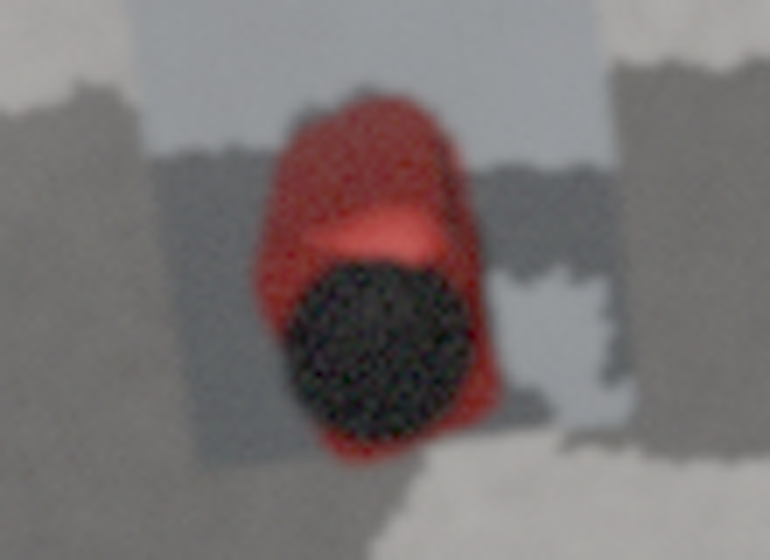

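Emit:
{"op": "move_arm", "data": {"turn": [[0,0,-0.018],[0,0,-0.018],[0,0,-0.017],[0,0,0],[0,0,0],[0,0,0]], "dp": [[0,0,0.5],[0,0,0.5],[0,0,0.5],[0,0,0.5],[0,0,0],[0,0,0]], "jaw": [-1,-1,-1,-1,-1,-1]}}

```text
clock: 2.47
tool_pos: [0.4368, -0.2477, 0.201]
eef_rot: [0.961, 0.276, -0.001, -0.0]
contact_force: [0.8, -0.1, -0.5]
opening: 1.002
```

```bash
python3 - <<'E'
from h import *
from plant import r
goto([.436,-.246,.25])
s=r.get_state();d=r.snapshot("wrist");save(d,"w2.png",(220,140,420,280),4)
print(proj(d,[.436,-.246,.153],s),proj(d,[.436,-.246,.087],s))
E
```

```text
t 2.47 pos [ 0.4368 -0.2477  0.201 ] yaw 0.5602 tilt [-1.2e-03  5.0e-04 -1.0e+00] F [ 0.84 -0.13 -0.46] open 1.002
dp units [ 0.006 -0.076 -1.961]
[313.93615567 231.38659669] [314.7421953  200.94648039]
```

View pics/w2.png

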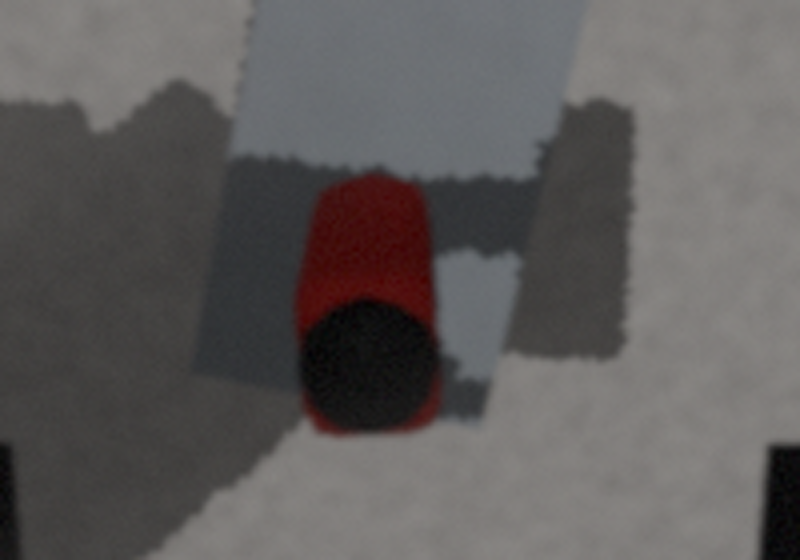

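The handle is now aligned with the jaws to about 2°. It sits about 2.5 mm to the −y side of the tool, so I'll correct that, descend and grip.

Emit:
{"op": "move_arm", "data": {"turn": [[0,0,-0.004],[0,0,0],[0,0,0],[0,0,0],[0,0,0],[0,0,0],[0,0,0],[0,0,0],[0,0,0],[0,0,0]], "dp": [[0,-0.1,0],[0,0,0.6],[0,0,0.6],[0,0,0.6],[0,0,0.6],[0,0,0.6],[0,0,0.6],[0,0,0.4],[0,0,0],[0,0,0]], "jaw": [-1,-1,-1,-1,-1,-1,-1,-1,-1,-1]}}

```text
clock: 3.35
tool_pos: [0.4361, -0.2455, 0.1015]
eef_rot: [0.957, 0.289, 0.0, 0.0]
contact_force: [-0.4, 0.2, -0.4]
opening: 1.002
```

```bash
python3 - <<'E'
from h import *
from plant import r
goto([.436,-.246,.101])
s=r.get_state();d=r.snapshot("wrist");save(d,"w3.png")
E
```

```text
t 3.35 pos [ 0.4361 -0.2455  0.1015] yaw 0.5866 tilt [ 1.e-04 -2.e-04 -1.e+00] F [-0.43  0.16 -0.36] open 1.002
dp units [-0.015  0.014  0.02 ]
```

View pics/w3.png

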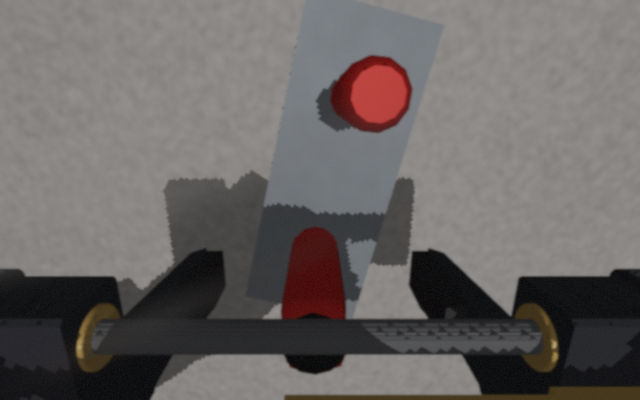

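The handle is centred between the fingers, so I'll close.

Emit:
{"op": "move_arm", "data": {"turn": [[0,0,0],[0,0,0],[0,0,0],[0,0,0],[0,0,0],[0,0,0],[0,0,0],[0,0,0],[0,0,0],[0,0,0]], "dp": [[0,0,0],[0,0,0],[0,0,0],[0,0,0],[0,0,0],[0,0,0],[0,0,0],[0,0,0],[0,0,0],[0,0,0]], "jaw": [0,0.3,0.6,1,1,1,1,1,1,1], "newtons": 50}}

```text
clock: 4.23
tool_pos: [0.4359, -0.2455, 0.1012]
eef_rot: [0.957, 0.289, -0.0, -0.0]
contact_force: [0.3, 1.0, 0.1]
opening: 0.27
```

```bash
python3 - <<'E'
from h import *
from plant import r
goto([.436,-.246,.101])
print(r.get_state()["moment"])
s=r.get_state();d=r.snapshot("wrist");save(d,"w4.png")
E
```

```text
t 4.23 pos [ 0.4359 -0.2455  0.1012] yaw 0.586 tilt [-1.e-04 -0.e+00 -1.e+00] F [0.29 1.02 0.14] open 0.27
dp units [-0.006  0.018  0.007]
[ 0.07237408 -0.00344233 -0.03091305]
```

View pics/w4.png

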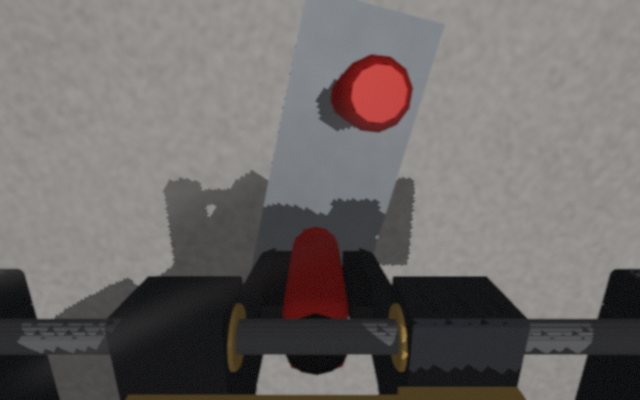

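Emit:
{"op": "move_arm", "data": {"turn": [[0,0,0],[0,0,0],[0,0,0],[0,0,0],[0,0,0],[0,0,0],[0,0,0],[0,0,0],[0,0,0],[0,0,0]], "dp": [[0,0,0],[0,0,-0.2],[0,0,-0.5],[0,0,-0.7],[0,0,-0.7],[0,0,-0.7],[0,0,-0.7],[0,0,-0.7],[0,0,-0.7],[0,0,-0.7]], "jaw": [1,1,1,1,1,1,1,1,1,1]}}

```text
clock: 5.12
tool_pos: [0.4354, -0.2454, 0.2423]
eef_rot: [0.957, 0.289, -0.0, -0.0]
contact_force: [-0.4, 0.1, -1.1]
opening: 0.244
```

```bash
python3 - <<'E'
from h import *
from plant import r
goto([.5,.05,.26])
for n in ("wrist","scene"):
    d=r.snapshot(n); save(d,n+"5.png",None if n=="wrist" else (130,130,330,270),1 if n=="wrist" else 4)
E
```

```text
t 5.12 pos [ 0.4354 -0.2454  0.2423] yaw 0.586 tilt [-5.e-04  1.e-04 -1.e+00] F [-0.4   0.09 -1.12] open 0.244
dp units [ 8.687 -8.416 -0.708]
```

View pics/wrist5.png

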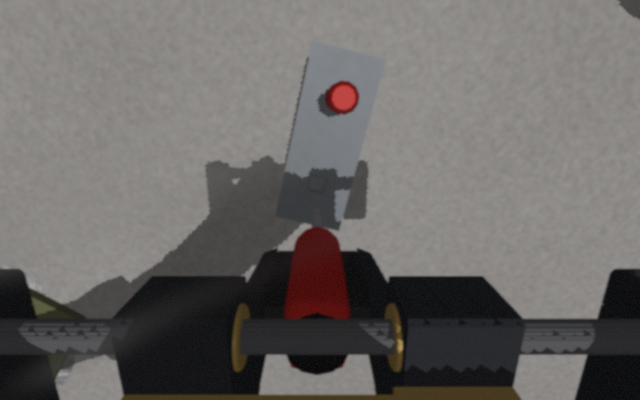

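View pics/scene5.png

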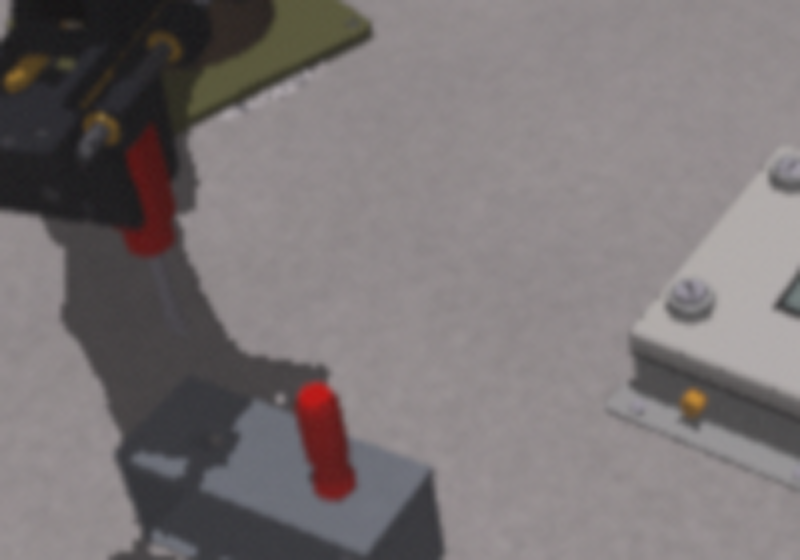

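```bash
python3 - <<'E'
from h import *
goto([.451,.063,.22],.293)
s=st();Rm=R.from_euler('z',.293).as_matrix()@np.diag([1,-1,-1.]);print("after turn dp",(Rm.T@(np.array([.451,.063,.20])-s["tool_pos"])/.025).round(2),np.round(s["q"],3))
E
```

```text
t 5.22 pos [ 0.4372 -0.2462  0.2437] yaw 0.5856 tilt [ 0.0048 -0.0023 -1.    ] F [ 0.68 -0.21 -1.97] open 0.242
dp units [  7.291 -10.006   0.921]
turn z units 0.0466 rad 0.293
after turn dp [  4.1  -11.68   1.75] [ 0.6    0.527 -0.277  1.927  0.214  0.71  -0.789]
```

Emit:
{"op": "move_arm", "data": {"turn": [[0,0,0.016],[0,0,0.016],[0,0,0.015],[0,0,0],[0,0,0],[0,0,0],[0,0,0],[0,0,0],[0,0,0],[0,0,0]], "dp": [[0,0,0],[0,0,0],[0,0,0],[0.34,-0.97,0],[0.34,-0.97,0],[0.34,-0.97,0],[0.34,-0.97,0],[0.34,-0.97,0],[0.34,-0.97,0],[0.34,-0.97,0]], "jaw": [1,1,1,1,1,1,1,1,1,1]}}

```text
clock: 6.05
tool_pos: [0.4434, -0.0647, 0.2404]
eef_rot: [0.989, 0.145, -0.001, -0.0]
contact_force: [-0.2, 0.0, -1.9]
opening: 0.247
```

Emit:
{"op": "move_arm", "data": {"turn": [[0,0,0],[0,0,0],[0,0,0],[0,0,0],[0,0,0],[0,0,0],[0,0,0],[0,0,0]], "dp": [[0.34,-0.97,0.3],[0.34,-0.97,0.3],[0.34,-0.97,0.3],[0.34,-0.97,0.4],[0.34,-0.97,0.4],[0,0,0],[0,0,0],[0,0,0]], "jaw": [1,1,1,1,1,1,1,1]}}

```text
clock: 6.72
tool_pos: [0.4496, 0.0618, 0.1982]
eef_rot: [0.989, 0.145, -0.001, 0.0]
contact_force: [-0.0, -0.6, -1.2]
opening: 0.247
```

```bash
python3 - <<'E'
from h import *
from plant import r
goto([.451,.063,.2])
s=r.get_state();d=r.snapshot("wrist");save(d,"w6.png")
np.savez("w6.npz",frame=d["frame"],pos=s["tool_pos"],rot=s["eef_rot"])
print(proj(d,[.499,.147,.072],s),proj(d,[.537,.019,.072],s))
E
```

```text
t 6.72 pos [0.4496 0.0618 0.1982] yaw 0.2905 tilt [-0.0015 -0.0011 -1.    ] F [-0.04 -0.65 -1.16] open 0.247
dp units [ 0.066 -0.032 -0.073]
[228.86957303 106.74057666] [403.00267639 107.08606284]
```

View pics/w6.png

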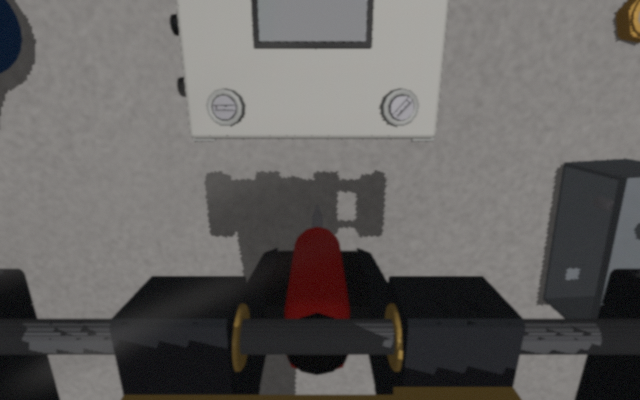

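The bosses are at (225,107), where the slot lies along the box's y and is locked, and at (400,107), where the slot is diagonal and open. The blade tip shows at (317,207). I'll zoom in on both.

```bash
python3 - <<'E'
import numpy as np,cv2
f=np.load("w6.npz")["frame"]
a=cv2.resize(f[82:132,375:425],None,fx=8,fy=8,interpolation=cv2.INTER_CUBIC)
b=cv2.resize(f[82:132,200:250],None,fx=8,fy=8,interpolation=cv2.INTER_CUBIC)
cv2.imwrite("pics/w6z.png",np.hstack([b,a]))
E
```

```text
(no output)
```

View pics/w6z.png

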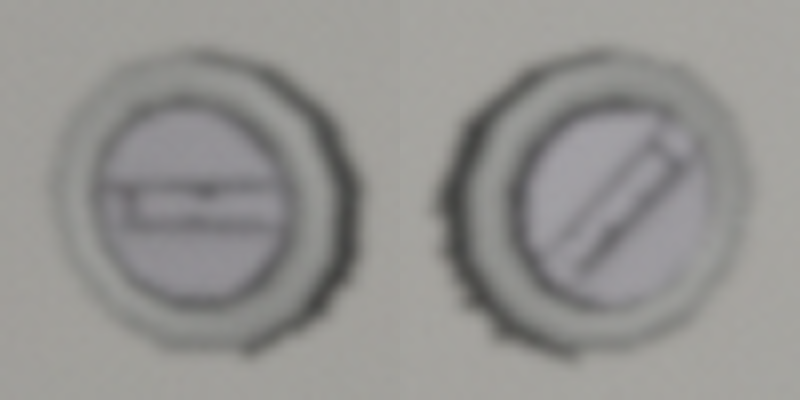

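```bash
python3 - <<'E'
from h import *
from plant import r
f=np.load("w6.npz");s=dict(tool_pos=f["pos"],eef_rot=f["rot"])
d=r.snapshot("wrist")
W=lambda u,v:(375+(u-400)/8-.0,82+v/8)
P=[onz(d,W(*p),.076,s)[:2] for p in [(575,280),(690,165),(545,250),(662,138)]]
for a,b in ((0,1),(2,3)):
    e=P[b]-P[a];print("slot yaw",np.arctan2(e[1],e[0]),np.linalg.norm(e))
print("slot width",np.linalg.norm((P[0]+P[1]-P[2]-P[3])/2))
print("slot c",np.mean(P,0),"head c",onz(d,W(613,201),.076,s),"bossring",onz(d,W(603,200),.070,s))
WL=lambda u,v:(200+u/8,82+v/8)
print("L head",onz(d,WL(195,203),.072,s))
Rm=R.from_quat(s["eef_rot"]).as_matrix();print("tip pred",proj(d,s["tool_pos"]+Rm@[0,0,.0883],s))
E
python3 - <<'E'
import numpy as np,cv2
f=np.load("w6.npz")["frame"]
cv2.imwrite("pics/w6tip.png",cv2.convertScaleAbs(cv2.resize(f[190:240,292:342],None,fx=10,fy=10,interpolation=cv2.INTER_CUBIC),alpha=1.8))
E
```

```text
slot yaw -0.475991804750886 0.014556435769906713
slot yaw -0.5026329168321845 0.01446915856587586
slot width 0.0039142730438665955
slot c [0.53594607 0.02026943] head c [0.53646686 0.02093969 0.076     ] bossring [0.53658214 0.02049219 0.07      ]
L head [0.49755415 0.15020368 0.072     ]
tip pred [317.04454599 211.21845047]
```

View pics/w6tip.png

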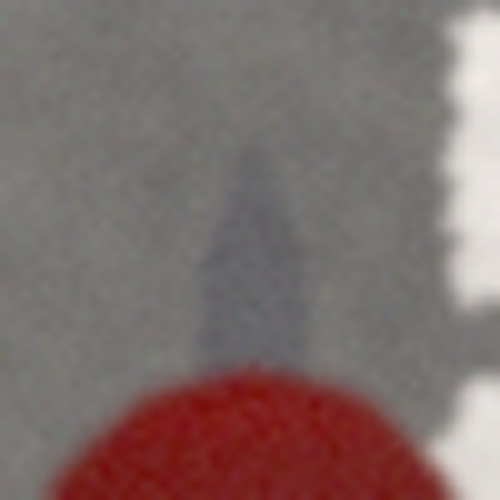

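```bash
cat >> h.py <<'E'
def after(P,yaw):
    s=st();Rm=R.from_euler('z',yaw).as_matrix()@np.diag([1,-1,-1.]);print("t",round(s["clock"],2),"after-turn dp",(Rm.T@(np.array(P)-s["tool_pos"])/.025).round(3),"q7",round(s["q"][6],3))
E
python3 - <<'E'
from h import *
goto([.5363,.0205,.198],-.49); after([.5363,.0205,.178],-.49)
E
```

```text
t 6.82 pos [0.4501 0.0611 0.1987] yaw 0.2886 tilt [-3.e-04 -9.e-04 -1.e+00] F [-0.19 -0.12 -0.73] open 0.245
dp units [2.844 2.537 0.027]
turn z units 0.1239 rad 0.779
t 6.82 after-turn dp [ 3.806 -0.191  0.827] q7 -1.664
```

Emit:
{"op": "move_arm", "data": {"turn": [[0,0,0.0177],[0,0,0.0177],[0,0,0.0177],[0,0,0.0177],[0,0,0.0177],[0,0,0.0177],[0,0,0.0177],[0,0,0],[0,0,0],[0,0,0]], "dp": [[0,0,0],[0,0,0],[0,0,0],[0,0,0],[0,0,0],[0,0,0],[0,0,0],[0.6,-0.03,0],[0.8,-0.04,0],[0.8,-0.04,0]], "jaw": [1,1,1,1,1,1,1,1,1,1]}}

```text
clock: 7.65
tool_pos: [0.5005, 0.0377, 0.1991]
eef_rot: [0.97, -0.242, 0.0, 0.0]
contact_force: [0.7, 0.0, -1.2]
opening: 0.248
```

Emit:
{"op": "move_arm", "data": {"turn": [[0,0,0],[0,0,0],[0,0,0],[0,0,0],[0,0,0]], "dp": [[0.8,-0.04,0],[0.8,-0.04,0.3],[0,0,0.4],[0,0,0.13],[0,0,0]], "jaw": [1,1,1,1,1]}}

```text
clock: 8.07
tool_pos: [0.5346, 0.0215, 0.1769]
eef_rot: [0.97, -0.242, -0.002, 0.001]
contact_force: [-0.5, 0.3, -1.4]
opening: 0.247
```

```bash
python3 - <<'E'
from h import *
from plant import r
goto([.5363,.0205,.198],-.49)
s=r.get_state();d=r.snapshot("wrist");save(d,"w7.png")
np.savez("w7.npz",frame=d["frame"],pos=s["tool_pos"],rot=s["eef_rot"])
cv2.imwrite("pics/w7z.png",cv2.resize(d["frame"][160:250,260:380],None,fx=6,fy=6,interpolation=cv2.INTER_CUBIC))
print(proj(d,[.5363,.0205,.076],s),s["q"][6])
sc=r.snapshot("scene"); save(sc,"s7.png",(230,140,390,260),5)
E
```

```text
t 8.07 pos [0.5346 0.0215 0.1769] yaw -0.4891 tilt [-3.7e-03 -2.0e-04 -1.0e+00] F [-0.49  0.32 -1.4 ] open 0.247
dp units [ 0.078  0.005 -0.842]
turn z units 0.0001 rad 0.001
[317.17622494 202.84630127] -2.0853697440653494
```

View pics/w7z.png

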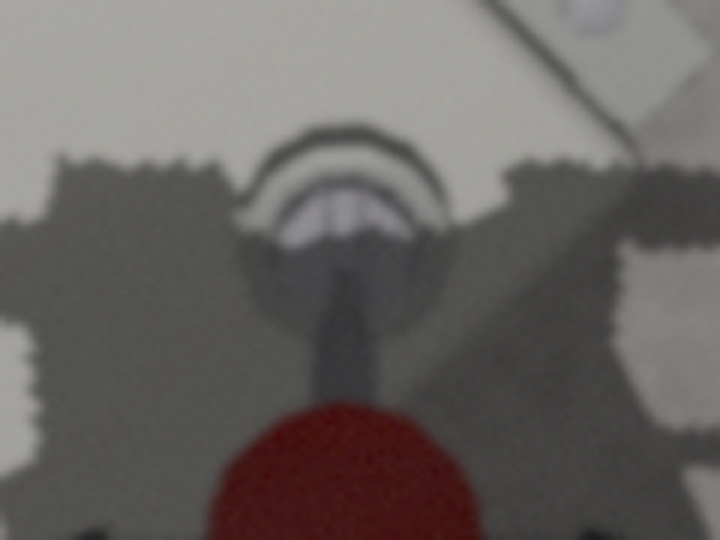

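View pics/s7.png

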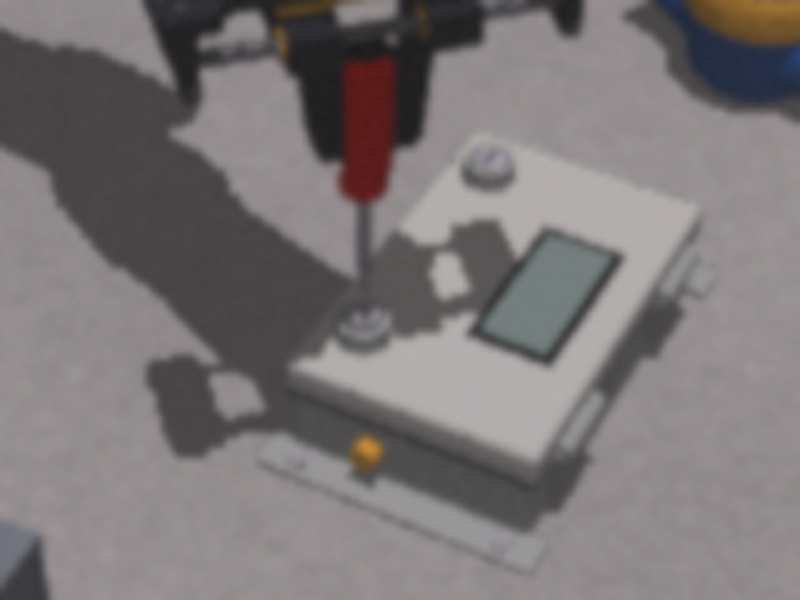

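The blade is visually in line with the slot (both at u≈317). I'll shift forward 2 mm and descend.

Emit:
{"op": "move_arm", "data": {"turn": [[0,0,0],[0,0,0],[0,0,0],[0,0,0],[0,0,0]], "dp": [[0.07,0,0],[0,0,0.2],[0,0,0.2],[0,0,0.04],[0,0,0]], "jaw": [1,1,1,1,1]}}

```text
clock: 8.58
tool_pos: [0.5374, 0.0214, 0.1664]
eef_rot: [0.97, -0.241, -0.001, 0.0]
contact_force: [0.5, -0.2, -1.6]
opening: 0.249
```

Emit:
{"op": "move_arm", "data": {"turn": [[0,0,0],[0,0,0]], "dp": [[0,0,0.08],[0,0,0]], "jaw": [1,1]}}

```text
clock: 8.75
tool_pos: [0.5378, 0.0214, 0.1647]
eef_rot: [0.97, -0.241, -0.0, 0.0]
contact_force: [0.0, -0.7, -1.9]
opening: 0.244
```

Emit:
{"op": "move_arm", "data": {"turn": [[0,0,0],[0,0,0]], "dp": [[0,0,0.08],[0,0,0]], "jaw": [1,1]}}

```text
clock: 8.92
tool_pos: [0.5381, 0.0213, 0.1631]
eef_rot: [0.97, -0.242, 0.0, -0.0]
contact_force: [-1.6, -0.1, 3.3]
opening: 0.246
```

It made contact at z≈0.163, on the head's top rather than in the slot. The tool had settled about 1.5 mm to the side, so I'll lift a little and check.

Emit:
{"op": "move_arm", "data": {"turn": [[0,0,0],[0,0,0],[0,0,0],[0,0,0]], "dp": [[0,0,-0.16],[-0.03,0.05,0],[0,0,0],[0,0,0]], "jaw": [1,1,1,1]}}

```text
clock: 9.25
tool_pos: [0.5365, 0.0205, 0.167]
eef_rot: [0.97, -0.242, -0.0, 0.0]
contact_force: [0.3, 0.5, -2.0]
opening: 0.25
```

```bash
python3 - <<'E'
from h import *
from plant import r
goto([.5363,.0205,.1643],-.49)
s=r.get_state();d=r.snapshot("wrist")
cv2.imwrite("pics/w8z.png",cv2.resize(d["frame"][160:250,260:380],None,fx=6,fy=6,interpolation=cv2.INTER_CUBIC))
print(proj(d,[.5363,.0205,.076],s))
E
```

```text
t 9.25 pos [0.5365 0.0205 0.167 ] yaw -0.4879 tilt [-2.e-04 -1.e-04 -1.e+00] F [ 0.32  0.53 -2.01] open 0.25
dp units [-0.007  0.004  0.106]
turn z units 0.0003 rad 0.002
[317.43611146 210.01354145]
```

View pics/w8z.png

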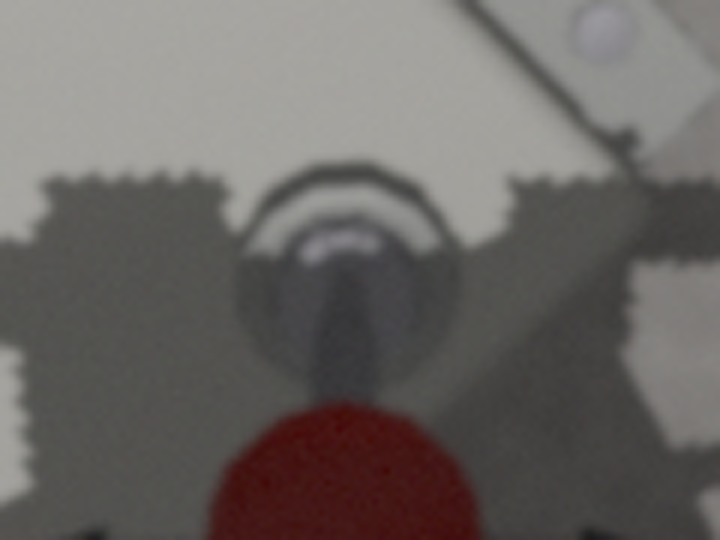

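The blade is now centred on the head to within about 0.5 mm, so I'll press again.

Emit:
{"op": "move_arm", "data": {"turn": [[0,0,0],[0,0,0],[0,0,0]], "dp": [[0,0.01,0.1],[0,0,0.08],[0,0,0]], "jaw": [1,1,1]}}

```text
clock: 9.55
tool_pos: [0.5362, 0.0204, 0.1619]
eef_rot: [0.97, -0.241, -0.001, 0.0]
contact_force: [0.3, 0.2, -1.2]
opening: 0.247
```

```bash
python3 - <<'E'
from h import *
goto([.5363,.0205,.1603],-.49)
E
```

```text
t 9.55 pos [0.5362 0.0204 0.1619] yaw -0.4878 tilt [-1.1e-03 -1.0e-04 -1.0e+00] F [ 0.27  0.23 -1.18] open 0.247
dp units [ 0.002 -0.007  0.063]
turn z units 0.0004 rad 0.002
```

There's no force at z=0.1619, where the head resisted before, so the blade is in the slot. I'll press on down in small steps.

Emit:
{"op": "move_arm", "data": {"turn": [[0,0,0],[0,0,0],[0,0,0]], "dp": [[0,0,0.08],[0,0,0.04],[0,0,0]], "jaw": [1,1,1]}}

```text
clock: 9.8
tool_pos: [0.5367, 0.0203, 0.1596]
eef_rot: [0.97, -0.242, 0.0, -0.0]
contact_force: [-0.1, 0.6, 2.6]
opening: 0.249
```

Emit:
{"op": "move_arm", "data": {"turn": [[0,0,0],[0,0,0],[0,0,0]], "dp": [[0,0,0.06],[0,0,0.06],[0,0,0]], "jaw": [1,1,1]}}

```text
clock: 10.05
tool_pos: [0.5367, 0.0203, 0.1566]
eef_rot: [0.97, -0.242, 0.0, -0.0]
contact_force: [-1.3, 0.9, 6.1]
opening: 0.246
```

Emit:
{"op": "move_arm", "data": {"turn": [[0,0,0],[0,0,0],[0,0,0]], "dp": [[0,0,0.04],[0,0,0.04],[0,0,0]], "jaw": [1,1,1]}}

```text
clock: 10.3
tool_pos: [0.5368, 0.0203, 0.1548]
eef_rot: [0.97, -0.242, 0.0, -0.0]
contact_force: [-1.4, -0.5, 6.7]
opening: 0.245
```

Emit:
{"op": "move_arm", "data": {"turn": [[0,0,0],[0,0,0]], "dp": [[0,0,0.04],[0,0,0]], "jaw": [1,1]}}

```text
clock: 10.47
tool_pos: [0.5367, 0.0203, 0.1538]
eef_rot: [0.97, -0.242, 0.0, -0.0]
contact_force: [-0.5, 0.5, 6.9]
opening: 0.245
```

Emit:
{"op": "move_arm", "data": {"turn": [[0,0,0],[0,0,0]], "dp": [[0,0,0.04],[0,0,0]], "jaw": [1,1]}}

```text
clock: 10.63
tool_pos: [0.5368, 0.0203, 0.153]
eef_rot: [0.97, -0.242, 0.0, -0.0]
contact_force: [-1.8, -1.3, 8.2]
opening: 0.244
```

Emit:
{"op": "move_arm", "data": {"turn": [[0,0,0],[0,0,0]], "dp": [[0,0,0.04],[0,0,0]], "jaw": [1,1]}}

```text
clock: 10.8
tool_pos: [0.5368, 0.0203, 0.1524]
eef_rot: [0.97, -0.242, 0.0, -0.0]
contact_force: [-2.8, -0.0, 12.6]
opening: 0.246
```

Emit:
{"op": "move_arm", "data": {"turn": [[0,0,0],[0,0,0]], "dp": [[0,0,0.02],[0,0,0]], "jaw": [1,1]}}

```text
clock: 10.97
tool_pos: [0.5369, 0.0203, 0.1522]
eef_rot: [0.97, -0.242, 0.001, -0.0]
contact_force: [-2.6, -0.0, 14.4]
opening: 0.245
```

```bash
python3 - <<'E'
from h import *
from plant import r
goto([.5363,.0205,.1527],-.49)
print(r.get_state()["moment"])
r.snapshot("top")
goto([.5363,.0205,.1527],-.49);print(r.get_state()["moment"])
E
```

```text
t 10.97 pos [0.5369 0.0203 0.1522] yaw -0.4881 tilt [ 1.2e-03  1.0e-04 -1.0e+00] F [-2.64 -0.04 14.45] open 0.245
dp units [-0.024  0.002 -0.02 ]
turn z units 0.0003 rad 0.002
[0.09645958 0.84391965 0.01044055]
t 11.02 pos [0.5369 0.0203 0.1522] yaw -0.4881 tilt [ 1.2e-03  1.0e-04 -1.0e+00] F [-3.32 -0.58 13.82] open 0.246
dp units [-0.025  0.002 -0.019]
turn z units 0.0003 rad 0.002
[0.08966639 0.78438854 0.04228609]
```

It bottoms at TCP z≈0.1527 (a force jump after about 7.6 mm) with roughly 15 N on it. Now I'll turn clockwise (+tool z) while watching force and moment.

Emit:
{"op": "move_arm", "data": {"turn": [[0,0,0.012],[0,0,0.012],[0,0,0.012],[0,0,0.012],[0,0,0]], "dp": [[-0.015,0,0],[0,0,0],[0,0,0],[0,0,0],[0,0,0]], "jaw": [1,1,1,1,1]}}

```text
clock: 11.43
tool_pos: [0.5366, 0.02, 0.1522]
eef_rot: [0.922, -0.386, 0.001, -0.0]
contact_force: [-2.2, 0.0, 12.9]
opening: 0.245
```

```bash
python3 - <<'E'
from h import *
from plant import r
goto([.5363,.0205,.1527],-.49)
print(r.get_state()["moment"])
E
```

```text
t 11.43 pos [0.5366 0.02   0.1522] yaw -0.7928 tilt [ 1.5e-03 -6.0e-04 -1.0e+00] F [-2.24  0.   12.92] open 0.245
dp units [-0.022 -0.003 -0.018]
turn z units -0.0482 rad -0.303
[-0.07692745  0.71841445  0.09017178]
```

Emit:
{"op": "move_arm", "data": {"turn": [[0,0,0.014],[0,0,0.014],[0,0,0.014],[0,0,0.014],[0,0,0.014],[0,0,0]], "dp": [[0,0,0.01],[0,0,0],[0,0,0],[0,0,0],[0,0,0],[0,0,0]], "jaw": [1,1,1,1,1,1]}}

```text
clock: 11.93
tool_pos: [0.5365, 0.0199, 0.1521]
eef_rot: [0.816, -0.578, 0.001, -0.0]
contact_force: [-1.7, 0.2, 15.1]
opening: 0.246
```

```bash
python3 - <<'E'
from h import *
from plant import r
goto([.5363,.0205,.1527],-.49)
print(r.get_state()["moment"],r.get_state()["q"][6])
E
```

```text
t 11.93 pos [0.5365 0.0199 0.1521] yaw -1.2334 tilt [ 1.3e-03 -6.0e-04 -1.0e+00] F [-1.72  0.16 15.1 ] open 0.246
dp units [-0.025  0.    -0.024]
turn z units -0.1183 rad -0.743
[0.00154511 0.86583644 0.00864959] -2.5594207148727373
```

```bash
python3 - <<'E'
from h import *
print(np.round(st()["q"],3), np.round(st()["qd"],3))
E
```

```text
[-0.293  0.724  0.285  1.93  -0.37   0.537 -2.559] [ 0.012 -0.004 -0.022 -0.001  0.032 -0.003  0.071]
```

Joint 7 is at −2.56 and its limit is −2.66, so the stroke can't finish in this wrist posture. I'll turn the stud back, lift out, flip the blade a half turn (the slot is symmetric), and redo the stroke with room to spare.

Emit:
{"op": "move_arm", "data": {"turn": [[0,0,-0.016],[0,0,-0.016],[0,0,-0.016],[0,0,-0.016],[0,0,-0.016],[0,0,-0.016],[0,0,-0.016],[0,0,-0.01],[0,0,0]], "dp": [[0,0,0],[0,0,0],[0,0,0],[0,0,0],[0,0,0],[0,0,0],[0,0,0],[0,0,0],[0,0,0]], "jaw": [1,1,1,1,1,1,1,1,1]}}

```text
clock: 12.68
tool_pos: [0.5369, 0.0198, 0.1522]
eef_rot: [0.974, -0.228, 0.001, -0.0]
contact_force: [-2.0, -1.5, 14.5]
opening: 0.25
```

```bash
python3 - <<'E'
from h import *
from plant import r
goto([.5363,.0205,.1527],-.49)
print(r.get_state()["moment"],np.round(r.get_state()["q"],3))
E
```

```text
t 12.68 pos [0.5369 0.0198 0.1522] yaw -0.4609 tilt [ 2.1e-03 -2.0e-04 -1.0e+00] F [-2.02 -1.53 14.52] open 0.25
dp units [-0.034 -0.015 -0.021]
turn z units 0.0046 rad 0.029
[-0.31071181  0.6527462  -0.04921394] [-0.167  0.704  0.073  1.923 -0.095  0.516 -2.06 ]
```

Emit:
{"op": "move_arm", "data": {"turn": [[0,0,-0.012],[0,0,-0.012],[0,0,0]], "dp": [[0,0,0],[0,0,0],[0,0,0]], "jaw": [1,1,1]}}

```text
clock: 12.93
tool_pos: [0.537, 0.0199, 0.1522]
eef_rot: [0.988, -0.154, 0.001, -0.0]
contact_force: [-1.2, -1.7, 14.8]
opening: 0.241
```

```bash
python3 - <<'E'
from h import *
from plant import r
goto([.5363,.0205,.1527],-.49)
print(r.get_state()["moment"],np.round(r.get_state()["q"],3))
E
```

```text
t 12.93 pos [0.537  0.0199 0.1522] yaw -0.3096 tilt [ 2.2e-03 -3.0e-04 -1.0e+00] F [-1.21 -1.72 14.81] open 0.241
dp units [-0.032 -0.016 -0.021]
turn z units 0.0287 rad 0.18
[-0.30708202  0.67265246 -0.03937004] [-0.143  0.702  0.032  1.922 -0.041  0.516 -1.963]
```

Emit:
{"op": "move_arm", "data": {"turn": [[0,0,0.008],[0,0,0],[0,0,0],[0,0,0],[0,0,0],[0,0,0],[0,0,0],[0,0,0],[0,0,0]], "dp": [[0,0,-0.1],[0,0,-0.1],[0,0,-0.1],[0,0,-0.1],[0,0,-0.3],[0,0,-0.3],[0,0,-0.4],[0,0,0],[0,0,0]], "jaw": [1,1,1,1,1,1,1,1,1]}}

```text
clock: 13.68
tool_pos: [0.5367, 0.0207, 0.1864]
eef_rot: [0.984, -0.18, 0.001, -0.0]
contact_force: [0.6, -0.0, -1.2]
opening: 0.248
```

```bash
python3 - <<'E'
from h import *
from plant import r
goto([.5363,.0205,.1527],-.49+np.pi)
s=r.get_state();d=r.snapshot("wrist");print(np.round(s["q"],3))
cv2.imwrite("pics/w9z.png",cv2.resize(d["frame"][160:250,260:380],None,fx=6,fy=6,interpolation=cv2.INTER_CUBIC))
E
```

```text
t 13.68 pos [0.5367 0.0207 0.1864] yaw -0.362 tilt [ 1.5e-03  2.0e-04 -1.0e+00] F [ 0.6  -0.02 -1.2 ] open 0.248
dp units [-0.013  0.013  1.349]
turn z units -0.4796 rad -3.014
[-0.157  0.648  0.054  1.895 -0.058  0.599 -2.   ]
```

View pics/w9z.png

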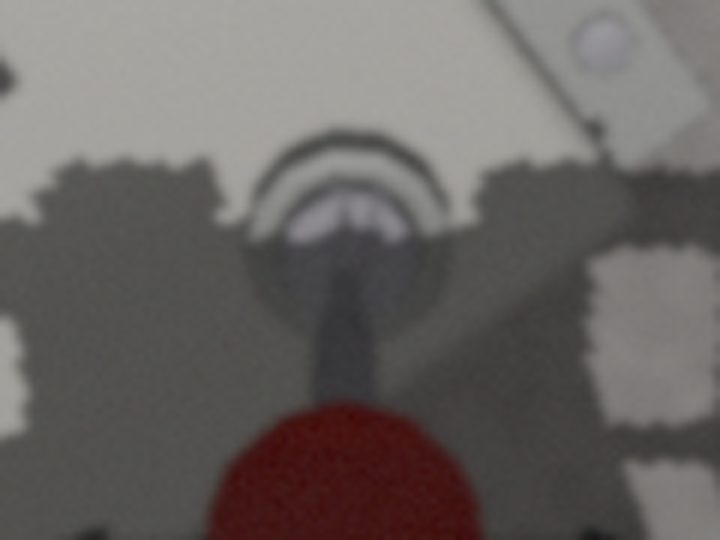

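The stud is up again, with its slot near its first direction (yaw ≈ −0.48). I'll flip half a turn the other way.

Emit:
{"op": "move_arm", "data": {"turn": [[0,0,-0.019],[0,0,-0.019],[0,0,-0.019],[0,0,-0.019],[0,0,-0.019],[0,0,-0.019],[0,0,-0.019],[0,0,-0.019],[0,0,-0.019],[0,0,-0.019]], "dp": [[0,0,-0.1],[0,0,0],[0,0,0],[0,0,0],[0,0,0],[0,0,0],[0,0,0],[0,0,0],[0,0,0],[0,0,0]], "jaw": [1,1,1,1,1,1,1,1,1,1]}}

```text
clock: 14.57
tool_pos: [0.5359, 0.0204, 0.1878]
eef_rot: [0.914, 0.407, -0.0, -0.0]
contact_force: [0.9, -0.2, -0.9]
opening: 0.246
```

```bash
python3 - <<'E'
from h import *
goto([.5363,.0205,.19],-.48+np.pi); print(np.round(st()["q"],3))
E
```

```text
t 14.57 pos [0.5359 0.0204 0.1878] yaw 0.8375 tilt [-9.e-04 -2.e-04 -1.e+00] F [ 0.93 -0.15 -0.9 ] open 0.246
dp units [ 0.014  0.01  -0.089]
turn z units -0.2903 rad -1.824
[ 0.058  0.655 -0.298  1.882  0.301  0.649 -1.157]
```

Emit:
{"op": "move_arm", "data": {"turn": [[0,0,-0.019],[0,0,-0.019],[0,0,-0.019],[0,0,-0.019],[0,0,-0.019],[0,0,-0.019],[0,0,-0.019],[0,0,-0.019],[0,0,-0.019],[0,0,-0.019]], "dp": [[0,0,0],[0,0,0],[0,0,0],[0,0,0],[0,0,0],[0,0,0],[0,0,0],[0,0,0],[0,0,0],[0,0,0]], "jaw": [1,1,1,1,1,1,1,1,1,1]}}

```text
clock: 15.4
tool_pos: [0.5359, 0.0202, 0.1877]
eef_rot: [0.527, 0.85, -0.0, -0.0]
contact_force: [-0.1, 0.3, -1.5]
opening: 0.244
```

Emit:
{"op": "move_arm", "data": {"turn": [[0,0,-0.019],[0,0,-0.019],[0,0,-0.019],[0,0,-0.019],[0,0,-0.019],[0,0,-0.005],[0,0,0],[0,0,0]], "dp": [[0,0,0],[0,0,0],[0,0,0],[0,0,0],[0,0,0],[0,0,0],[0,0,0],[0,0,0]], "jaw": [1,1,1,1,1,1,1,1]}}

```text
clock: 16.07
tool_pos: [0.536, 0.0202, 0.1878]
eef_rot: [0.242, 0.97, -0.0, -0.0]
contact_force: [-0.4, 0.1, -1.2]
opening: 0.25
```

```bash
python3 - <<'E'
from h import *
from plant import r
goto([.5363,.0205,.1643],-.48+np.pi)
s=r.get_state();d=r.snapshot("wrist");print(np.round(s["q"],3))
cv2.imwrite("pics/w10z.png",cv2.convertScaleAbs(cv2.resize(d["frame"][150:240,260:380],None,fx=6,fy=6,interpolation=cv2.INTER_CUBIC),alpha=1.4))
print(proj(d,[.5363,.0205,.076],s))
E
```

```text
t 16.07 pos [0.536  0.0202 0.1878] yaw 2.6521 tilt [-9.e-04 -1.e-04 -1.e+00] F [-0.38  0.14 -1.17] open 0.25
dp units [-0.007  0.016  0.939]
turn z units -0.0015 rad -0.009
[ 0.348  0.758 -0.813  1.867  0.73   0.845  0.239]
[316.94909664 201.65982785]
```

View pics/w10z.png

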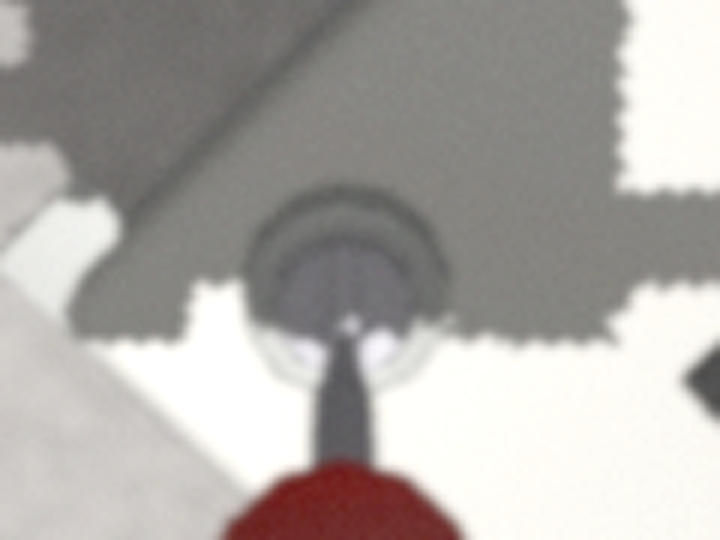

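Blade and slot line up (u≈317), and joint 7 now has 2.9 rad of room. I'll descend again.

Emit:
{"op": "move_arm", "data": {"turn": [[0,0,0],[0,0,0],[0,0,0],[0,0,0],[0,0,0]], "dp": [[0,0.01,0.3],[0,0,0.3],[0,0,0.25],[0,0,0],[0,0,0]], "jaw": [1,1,1,1,1]}}

```text
clock: 16.53
tool_pos: [0.5359, 0.0207, 0.1663]
eef_rot: [0.241, 0.97, -0.0, -0.001]
contact_force: [-0.4, -0.6, -1.1]
opening: 0.247
```

Emit:
{"op": "move_arm", "data": {"turn": [[0,0,0],[0,0,0],[0,0,0],[0,0,0]], "dp": [[0,0,0.07],[0,0,0.07],[0,0,0.05],[0,0,0]], "jaw": [1,1,1,1]}}

```text
clock: 16.87
tool_pos: [0.5363, 0.0207, 0.1621]
eef_rot: [0.242, 0.97, -0.0, -0.0]
contact_force: [0.4, 0.0, -0.2]
opening: 0.244
```

```bash
python3 - <<'E'
from h import *
goto([.5363,.0205,.1603],-.48+np.pi)
E
```

```text
t 16.87 pos [0.5363 0.0207 0.1621] yaw 2.6537 tilt [-1.e-04 -2.e-04 -1.e+00] F [ 0.44  0.05 -0.21] open 0.244
dp units [-0.003 -0.006  0.071]
turn z units -0.0013 rad -0.008
```

It's in the slot again, with no load at 0.1621. I'll push to the bottom.

Emit:
{"op": "move_arm", "data": {"turn": [[0,0,0],[0,0,0],[0,0,0],[0,0,0],[0,0,0],[0,0,0],[0,0,0]], "dp": [[0,0,0.06],[0,0,0.06],[0,0,0.06],[0,0,0.06],[0,0,0.06],[0,0,0],[0,0,0]], "jaw": [1,1,1,1,1,1,1]}}

```text
clock: 17.45
tool_pos: [0.5365, 0.0207, 0.1552]
eef_rot: [0.241, 0.97, -0.0, 0.0]
contact_force: [-1.9, -1.1, 6.0]
opening: 0.243
```

Emit:
{"op": "move_arm", "data": {"turn": [[0,0,0],[0,0,0],[0,0,0]], "dp": [[0,0,0.04],[0,0,0.04],[0,0,0]], "jaw": [1,1,1]}}

```text
clock: 17.7
tool_pos: [0.5365, 0.0207, 0.1533]
eef_rot: [0.242, 0.97, -0.0, 0.0]
contact_force: [-0.9, -1.2, 8.2]
opening: 0.246
```

Emit:
{"op": "move_arm", "data": {"turn": [[0,0,0],[0,0,0]], "dp": [[0,0,0.04],[0,0,0]], "jaw": [1,1]}}

```text
clock: 17.87
tool_pos: [0.5366, 0.0207, 0.1527]
eef_rot: [0.242, 0.97, -0.0, 0.001]
contact_force: [-2.1, -1.5, 9.8]
opening: 0.247
```

Emit:
{"op": "move_arm", "data": {"turn": [[0,0,0],[0,0,0]], "dp": [[0,0,0.04],[0,0,0]], "jaw": [1,1]}}

```text
clock: 18.03
tool_pos: [0.5367, 0.0208, 0.1522]
eef_rot: [0.242, 0.97, -0.0, 0.001]
contact_force: [-3.0, -2.0, 14.1]
opening: 0.249
```

```bash
python3 - <<'E'
from h import *
from plant import r
goto([.5363,.0205,.1527],-.49+np.pi)
print(r.get_state()["moment"])
E
```

```text
t 18.03 pos [0.5367 0.0208 0.1522] yaw 2.6537 tilt [ 0.0015 -0.0011 -1.    ] F [-2.98 -2.02 14.09] open 0.249
dp units [ 0.008 -0.018 -0.021]
turn z units 0.0003 rad 0.002
[-0.50624526  0.75957256 -0.02186135]
```

It's bottomed with about 15 N on it. Turning clockwise.

Emit:
{"op": "move_arm", "data": {"turn": [[0,0,0.014],[0,0,0.014],[0,0,0.014],[0,0,0.014],[0,0,0.014],[0,0,0.014],[0,0,0.014],[0,0,0]], "dp": [[0,0,0],[0,0,0],[0,0,0],[0,0,0],[0,0,0],[0,0,0],[0,0,0],[0,0,0]], "jaw": [1,1,1,1,1,1,1,1]}}

```text
clock: 18.7
tool_pos: [0.5364, 0.0206, 0.1522]
eef_rot: [0.526, 0.851, -0.0, 0.001]
contact_force: [-4.0, -1.4, 14.2]
opening: 0.246
```

```bash
python3 - <<'E'
from h import *
from plant import r
goto([.5363,.0205,.1527],-.49+np.pi)
print(r.get_state()["moment"],np.round(r.get_state()["q"],2))
E
```

```text
t 18.7 pos [0.5364 0.0206 0.1522] yaw 2.0346 tilt [ 0.0012 -0.0018 -1.    ] F [-4.04 -1.35 14.24] open 0.246
dp units [-0.002 -0.006 -0.018]
turn z units -0.0982 rad -0.617
[-0.40839532  0.93157137  0.07631447] [ 0.23  0.76 -0.6   1.9   0.67  0.69 -0.31]
```

Emit:
{"op": "move_arm", "data": {"turn": [[0,0,0.014],[0,0,0.014],[0,0,0.014],[0,0,0.014],[0,0,0.014],[0,0,0.014],[0,0,0.014],[0,0,0]], "dp": [[0,0,0],[0,0,0],[0,0,0],[0,0,0],[0,0,0],[0,0,0],[0,0,0],[0,0,0]], "jaw": [1,1,1,1,1,1,1,1]}}

```text
clock: 19.37
tool_pos: [0.5364, 0.0206, 0.1522]
eef_rot: [0.759, 0.651, -0.0, 0.001]
contact_force: [-4.0, -1.2, 14.2]
opening: 0.245
```

```bash
python3 - <<'E'
from h import *
from plant import r
goto([.5363,.0205,.1527],-.49+np.pi)
print(r.get_state()["moment"],np.round(r.get_state()["q"],2))
E
```

```text
t 19.37 pos [0.5364 0.0206 0.1522] yaw 1.4189 tilt [ 0.0011 -0.0016 -1.    ] F [-3.96 -1.16 14.2 ] open 0.245
dp units [-0.005 -0.004 -0.019]
turn z units -0.1962 rad -1.233
[-0.40442125  0.97112542  0.05193669] [ 0.13  0.73 -0.43  1.91  0.51  0.61 -0.78]
```

Emit:
{"op": "move_arm", "data": {"turn": [[0,0,0.014],[0,0,0.014],[0,0,0.014],[0,0,0.01],[0,0,0]], "dp": [[0,0,0],[0,0,0],[0,0,0],[0,0,0],[0,0,0]], "jaw": [1,1,1,1,1]}}

```text
clock: 19.78
tool_pos: [0.5364, 0.0205, 0.1522]
eef_rot: [0.854, 0.52, 0.0, 0.001]
contact_force: [-2.9, -1.5, 14.2]
opening: 0.244
```

```bash
cat > m.py <<'E'
from h import *
from plant import r
goto([.5363,.0205,.1527],-.49+np.pi)
print(r.get_state()["moment"][2],np.round(r.get_state()["q"],2),r.get_state()["joint_torque"][6])
E
python3 m.py
```

```text
t 19.78 pos [0.5364 0.0205 0.1522] yaw 1.0931 tilt [ 0.0011 -0.0014 -1.    ] F [-2.86 -1.47 14.22] open 0.244
dp units [-0.004 -0.004 -0.02 ]
turn z units -0.248 rad -1.558
0.060406230451373055 [ 0.08  0.72 -0.34  1.91  0.41  0.58 -1.01] -0.4879857413470745
```

Emit:
{"op": "move_arm", "data": {"turn": [[0,0,0.008],[0,0,0.008],[0,0,0]], "dp": [[0,0,0],[0,0,0],[0,0,0]], "jaw": [1,1,1]}}

```text
clock: 20.03
tool_pos: [0.5365, 0.0206, 0.1522]
eef_rot: [0.879, 0.476, 0.0, 0.001]
contact_force: [-2.6, -0.5, 15.0]
opening: 0.245
```

```bash
python3 m.py
```

```text
t 20.03 pos [0.5365 0.0206 0.1522] yaw 0.9932 tilt [ 0.0011 -0.0012 -1.    ] F [-2.64 -0.48 14.96] open 0.245
dp units [-0.006 -0.004 -0.02 ]
turn z units -0.2639 rad -1.658
0.013766363258815285 [ 0.06  0.71 -0.31  1.91  0.38  0.57 -1.08] -0.37846229039132595
```

Emit:
{"op": "move_arm", "data": {"turn": [[0,0,0.008],[0,0,0.008],[0,0,0]], "dp": [[0,0,0],[0,0,0],[0,0,0]], "jaw": [1,1,1]}}

```text
clock: 20.28
tool_pos: [0.5365, 0.0206, 0.1522]
eef_rot: [0.902, 0.432, 0.0, 0.001]
contact_force: [-3.7, -0.1, 14.1]
opening: 0.249
```

```bash
python3 m.py
```

```text
t 20.28 pos [0.5365 0.0206 0.1522] yaw 0.8928 tilt [ 0.0012 -0.001  -1.    ] F [-3.67 -0.13 14.1 ] open 0.249
dp units [-0.01  -0.004 -0.02 ]
turn z units -0.2799 rad -1.759
0.038285435212021574 [ 0.05  0.71 -0.28  1.91  0.35  0.57 -1.15] -0.4149300791323185
```

Emit:
{"op": "move_arm", "data": {"turn": [[0,0,0.008],[0,0,0]], "dp": [[0,0,0],[0,0,0]], "jaw": [1,1]}}

```text
clock: 20.45
tool_pos: [0.5365, 0.0207, 0.1522]
eef_rot: [0.913, 0.409, 0.0, 0.001]
contact_force: [-3.1, -0.9, 15.0]
opening: 0.247
```

```bash
python3 m.py
```

```text
t 20.45 pos [0.5365 0.0207 0.1522] yaw 0.8428 tilt [ 1.2e-03 -9.0e-04 -1.0e+00] F [-3.08 -0.91 15.  ] open 0.247
dp units [-0.012 -0.001 -0.02 ]
turn z units -0.2879 rad -1.809
0.12954262731263438 [ 0.04  0.71 -0.27  1.91  0.33  0.56 -1.18] -0.378549350425601
```

Emit:
{"op": "move_arm", "data": {"turn": [[0,0,0.006],[0,0,0]], "dp": [[0,0,0],[0,0,0]], "jaw": [1,1]}}

```text
clock: 20.62
tool_pos: [0.5366, 0.0208, 0.1522]
eef_rot: [0.92, 0.392, 0.001, 0.001]
contact_force: [-2.6, -1.3, 14.1]
opening: 0.244
```

```bash
python3 m.py
```

```text
t 20.62 pos [0.5366 0.0208 0.1522] yaw 0.8057 tilt [ 1.4e-03 -7.0e-04 -1.0e+00] F [-2.58 -1.26 14.09] open 0.244
dp units [-0.017  0.    -0.019]
turn z units -0.2938 rad -1.846
0.16766096752810433 [ 0.03  0.71 -0.26  1.91  0.32  0.56 -1.21] -0.3241090290248394
```

Emit:
{"op": "move_arm", "data": {"turn": [[0,0,0.006],[0,0,0]], "dp": [[0,0,0],[0,0,0]], "jaw": [1,1]}}

```text
clock: 20.78
tool_pos: [0.5366, 0.0208, 0.1522]
eef_rot: [0.927, 0.375, 0.0, 0.001]
contact_force: [-2.3, -1.1, 14.8]
opening: 0.245
```

```bash
python3 m.py
```

```text
t 20.78 pos [0.5366 0.0208 0.1522] yaw 0.7681 tilt [ 1.3e-03 -7.0e-04 -1.0e+00] F [-2.33 -1.15 14.77] open 0.245
dp units [-0.017  0.001 -0.02 ]
turn z units -0.2998 rad -1.883
0.16661140975401478 [ 0.03  0.71 -0.25  1.91  0.31  0.56 -1.23] -0.3485378623008728
```

The moment rose from about 0.05 to 0.17 N·m and held there, so this is the hard stop, at a driver turn of about 1.85 rad including play. I'll relax slightly, within the play, then lift straight out and look.

Emit:
{"op": "move_arm", "data": {"turn": [[0,0,-0.01],[0,0,0],[0,0,0],[0,0,0],[0,0,0],[0,0,0],[0,0,0],[0,0,0],[0,0,0],[0,0,0]], "dp": [[0,0,0],[0,0,-0.1],[0,0,-0.1],[0,0,-0.1],[0,0,-0.2],[0,0,-0.4],[0,0,-0.5],[0,0,-0.6],[0,0,0],[0,0,0]], "jaw": [1,1,1,1,1,1,1,1,1,1]}}

```text
clock: 21.62
tool_pos: [0.5369, 0.0209, 0.2016]
eef_rot: [0.915, 0.404, 0.001, 0.0]
contact_force: [-0.9, 0.2, -1.2]
opening: 0.242
```

Emit:
{"op": "move_arm", "data": {"turn": [[0,0,0],[0,0,0],[0,0,0],[0,0,0],[0,0,0],[0,0,0]], "dp": [[-0.8,0,-0.2],[-0.8,0,-0.2],[-0.8,0,0],[-0.4,0,0],[0,0,0],[0,0,0]], "jaw": [1,1,1,1,1,1]}}

```text
clock: 22.12
tool_pos: [0.4894, -0.0307, 0.2104]
eef_rot: [0.915, 0.404, 0.0, -0.0]
contact_force: [-0.1, 0.2, -0.9]
opening: 0.243
```

```bash
python3 - <<'E'
from h import *
from plant import r
goto([.5363,.0205,.1643],-.48+np.pi)
s=r.get_state();d=r.snapshot("wrist");p=proj(d,[.5363,.0205,.072],s);print(p)
q=proj(d,[.4976,.1500,.072],s);print(q)
def c(p): 
    x,y=int(p[0]),max(25,int(p[1])); return cv2.resize(d["frame"][y-25:y+25,x-25:x+25],(400,400),interpolation=cv2.INTER_CUBIC)
cv2.imwrite("pics/w11z.png",np.hstack([c(q),c(p)]))
sc=r.snapshot("scene");save(sc,"s11.png",(230,140,390,260),5)
E
```

```text
t 22.12 pos [ 0.4894 -0.0307  0.2104] yaw 0.8312 tilt [ 0.e+00  5.e-04 -1.e+00] F [-0.11  0.17 -0.88] open 0.243
dp units [2.777 0.006 1.846]
turn z units -0.2913 rad -1.83
[317.00507447 109.83130241]
[161.31312501  12.72993979]
```

View pics/w11z.png

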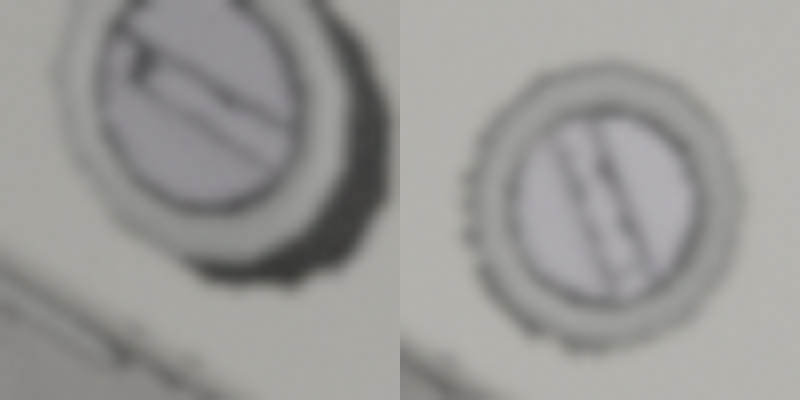

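View pics/s11.png

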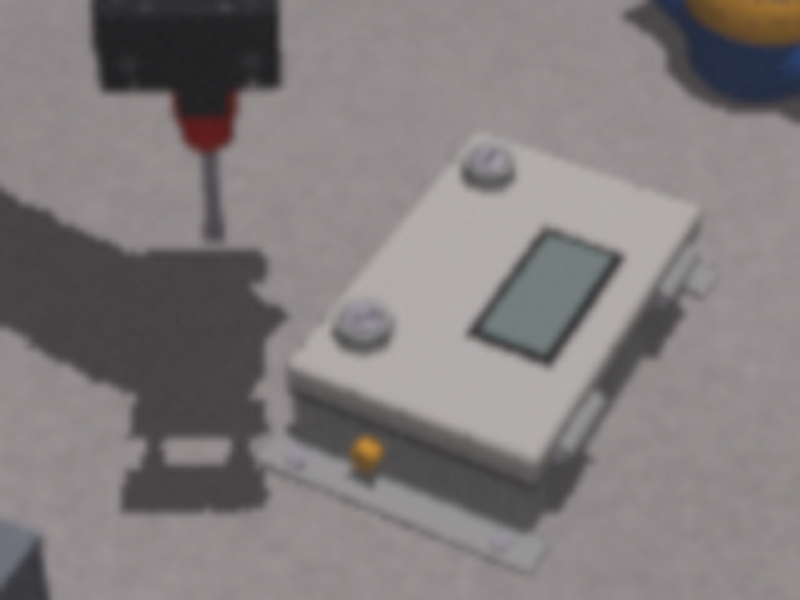

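The open fastener's head (right crop) is now no longer proud, and its slot has swung about a quarter turn. I'll measure the slot angle more precisely.

```bash
python3 - <<'E'
from h import *
from plant import r
s=r.get_state();d=r.snapshot("wrist");np.savez("w12.npz",frame=d["frame"],pos=s["tool_pos"],rot=s["eef_rot"])
f6=np.load("w6.npz")
def slot(d,fr,s,c,z,name):
    # rectify head to world-aligned patch at 0.1 mm/px, 26 mm wide
    n=260;g=np.array([[proj(d,[c[0]+(j-n/2)*1e-4,c[1]+(i-n/2)*1e-4,z],s) for j in range(n)] for i in range(n)],np.float32)
    p=cv2.remap(fr,g[...,0],g[...,1],cv2.INTER_CUBIC);g8=cv2.cvtColor(p,cv2.COLOR_BGR2GRAY)
    cv2.imwrite("pics/"+name,cv2.resize(p[::-1],(520,520)))
    h=g8.astype(float)-cv2.GaussianBlur(g8.astype(float),(0,0),18)
    yy,xx=np.mgrid[:n,:n];m=(xx-n/2)**2+(yy-n/2)**2<70**2
    best=[]
    for a in np.arange(-90,90,1.):
        t=np.radians(a);v=(-(xx-n/2)*np.sin(t)+(yy-n/2)*np.cos(t))[m]
        k=np.digitize(v,np.arange(-70,71,3));S=np.bincount(k,h[m],50);N=np.bincount(k,minlength=50)
        best.append(((S**2/np.maximum(N,1)).sum(),a))
    best.sort(reverse=True);print(name,[(round(b[0]),b[1],round(np.radians(b[1]),3)) for b in best[:4]])
s6=dict(tool_pos=f6["pos"],eef_rot=f6["rot"])
slot(d,f6["frame"],s6,(.5363,.0205),.076,"r_before.png")
slot(d,f6["frame"],s6,(.4976,.1502),.072,"r_shut.png")
slot(d,d["frame"],s,(.5363,.0205),.071,"r_after.png")
E
```

```text
r_before.png [(1147676, np.float64(-26.0), np.float64(-0.454)), (1144938, np.float64(-25.0), np.float64(-0.436)), (1133785, np.float64(-27.0), np.float64(-0.471)), (1127299, np.float64(-24.0), np.float64(-0.419))]
r_shut.png [(815628, np.float64(-73.0), np.float64(-1.274)), (810196, np.float64(-74.0), np.float64(-1.292)), (808992, np.float64(-72.0), np.float64(-1.257)), (793108, np.float64(-75.0), np.float64(-1.309))]
r_after.png [(1136465, np.float64(70.0), np.float64(1.222)), (1132722, np.float64(69.0), np.float64(1.204)), (1126648, np.float64(71.0), np.float64(1.239)), (1114849, np.float64(68.0), np.float64(1.187))]
```

```bash
python3 - <<'E'
import cv2,numpy as np
cv2.imwrite("pics/rr.png",cv2.resize(np.hstack([cv2.imread("pics/r_%s.png"%n) for n in("before","shut","after")]),(798,266)))
E
```

```text
(no output)
```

View pics/rr.png

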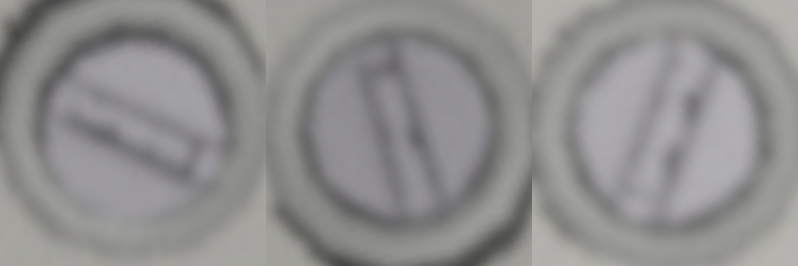

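Raw angle change is about 1.47 rad (±0.05), and the stop gives 1.49–1.57. I'll lower beside the box for a sharper check.

Emit:
{"op": "move_arm", "data": {"turn": [[0,0,0],[0,0,0],[0,0,0],[0,0,0],[0,0,0],[0,0,0]], "dp": [[0,0,0.7],[0,0,0.7],[0,0,0.7],[0,0,0.7],[0,0,0],[0,0,0]], "jaw": [1,1,1,1,1,1]}}

```text
clock: 22.77
tool_pos: [0.4893, -0.0301, 0.1402]
eef_rot: [0.914, 0.405, -0.001, -0.0]
contact_force: [0.2, 0.6, -1.7]
opening: 0.244
```

```bash
python3 - <<'E'
from h import *
from plant import r
s=r.get_state();d=r.snapshot("wrist");goto([.5363,.0205,.1643])
cv2.imwrite("pics/w13.png",d["frame"])
c=(.5363,.0205);n=320
for z in (.0705,):
    g=np.array([[proj(d,[c[0]+(j-n/2)*1e-4,c[1]+(i-n/2)*1e-4,z],s) for j in range(n)] for i in range(n)],np.float32)
    p=cv2.remap(d["frame"],g[...,0],g[...,1],cv2.INTER_CUBIC)
    cv2.imwrite("pics/r13.png",cv2.resize(cv2.convertScaleAbs(p[::-1],alpha=1.3),(600,600)))
E
```

```text
t 22.82 pos [ 0.4898 -0.0302  0.1409] yaw 0.8327 tilt [ 4.e-04  3.e-04 -1.e+00] F [ 0.36  1.   -1.88] open 0.248
dp units [ 2.753  0.009 -0.933]
```

View pics/w13.png

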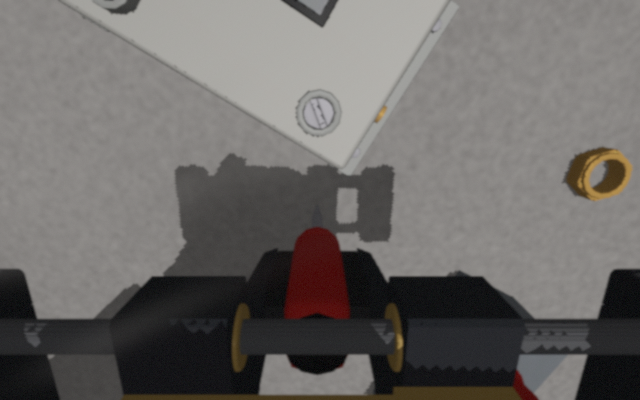

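View pics/r13.png

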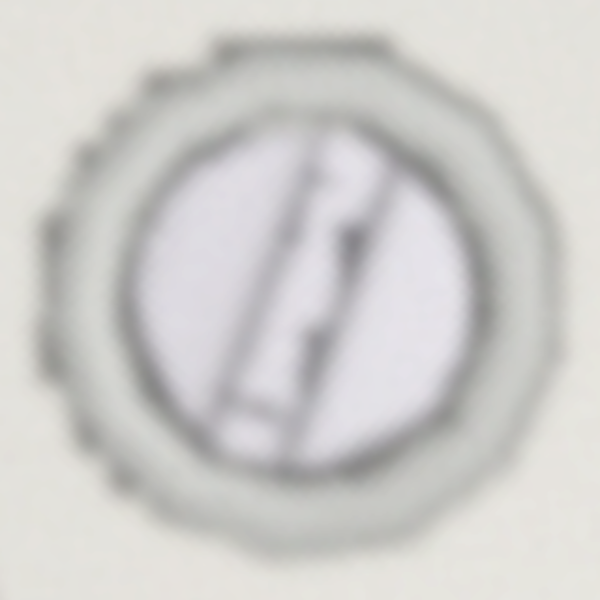

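The slot is at yaw ≈1.23 (−1.91), so the change is about 1.46 rad plus up to 0.08 of initial turn. That's a bit short of certain, and there's time left. I'll re-engage and feel for the stop once more.

Emit:
{"op": "move_arm", "data": {"turn": [[0,0,0],[0,0,0],[0,0,-0.016],[0,0,-0.016],[0,0,-0.016],[0,0,-0.014],[0,0,0],[0,0,0]], "dp": [[0,0,-0.7],[0,0,-0.7],[0,0,-0.6],[0,0,0],[0,0,0],[0,0,0],[0,0,0],[0,0,0]], "jaw": [1,1,1,1,1,1,1,1]}}

```text
clock: 23.48
tool_pos: [0.4898, -0.0309, 0.1917]
eef_rot: [0.82, 0.572, 0.001, 0.0]
contact_force: [0.4, -0.2, -0.8]
opening: 0.245
```

```bash
python3 - <<'E'
from h import *
goto([.5363,.0205,.19],1.225)
E
```

```text
t 23.48 pos [ 0.4898 -0.0309  0.1917] yaw 1.2185 tilt [ 1.9e-03  2.0e-04 -1.0e+00] F [ 0.41 -0.2  -0.76] open 0.245
dp units [2.573 1.035 0.071]
turn z units -0.001 rad -0.007
```

Emit:
{"op": "move_arm", "data": {"turn": [[0,0,-0.001],[0,0,0],[0,0,0],[0,0,0],[0,0,0],[0,0,0],[0,0,0]], "dp": [[0.6,0.25,0],[0.7,0.28,0],[0.7,0.28,0],[0.57,0.23,0.3],[0,0,0.2],[0,0,0],[0,0,0]], "jaw": [1,1,1,1,1,1,1]}}

```text
clock: 24.07
tool_pos: [0.5343, 0.0196, 0.1779]
eef_rot: [0.818, 0.575, -0.001, 0.0]
contact_force: [0.6, 0.0, -1.8]
opening: 0.246
```

```bash
python3 - <<'E'
from h import *
from plant import r
goto([.5363,.0205,.1603],1.225)
s=r.get_state();d=r.snapshot("wrist")
cv2.imwrite("pics/w14z.png",cv2.convertScaleAbs(cv2.resize(d["frame"][160:250,260:380],None,fx=6,fy=6,interpolation=cv2.INTER_CUBIC),alpha=1.5))
E
```

```text
t 24.07 pos [0.5343 0.0196 0.1779] yaw 1.226 tilt [-0.002  -0.0015 -1.    ] F [ 0.65  0.01 -1.83] open 0.246
dp units [0.063 0.066 0.705]
turn z units 0.0002 rad 0.001
```

View pics/w14z.png

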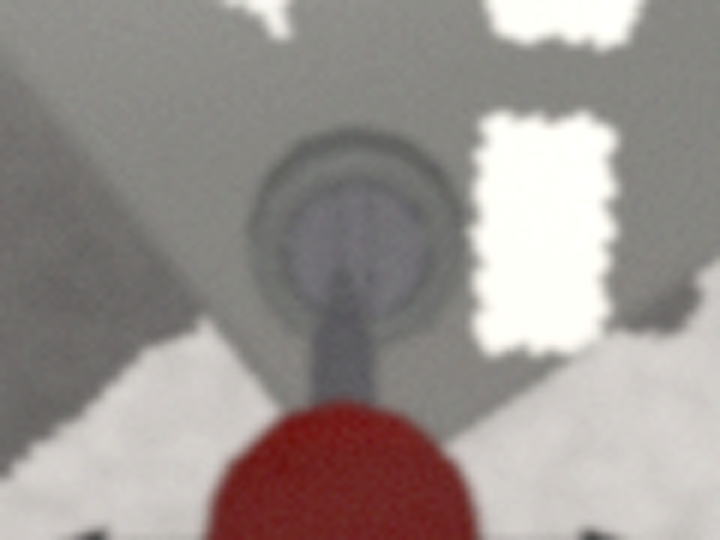

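Emit:
{"op": "move_arm", "data": {"turn": [[0,0,0],[0,0,0],[0,0,0],[0,0,0]], "dp": [[0.04,0.04,0.15],[0,0,0.1],[0,0,0],[0,0,0]], "jaw": [1,1,1,1]}}

```text
clock: 24.45
tool_pos: [0.5364, 0.0209, 0.1718]
eef_rot: [0.818, 0.576, -0.0, -0.0]
contact_force: [0.5, 0.0, -0.8]
opening: 0.242
```

```bash
python3 - <<'E'
from h import *
goto([.5363,.0205,.1603],1.225)
E
```

```text
t 24.45 pos [0.5364 0.0209 0.1718] yaw 1.2269 tilt [-5.e-04 -3.e-04 -1.e+00] F [ 0.49  0.05 -0.83] open 0.242
dp units [-0.016  0.003  0.461]
turn z units 0.0003 rad 0.002
```

Emit:
{"op": "move_arm", "data": {"turn": [[0,0,0],[0,0,0],[0,0,0],[0,0,0],[0,0,0]], "dp": [[-0.01,0,0.2],[0,0,0.15],[0,0,0.1],[0,0,0],[0,0,0]], "jaw": [1,1,1,1,1]}}

```text
clock: 24.87
tool_pos: [0.5364, 0.0211, 0.1604]
eef_rot: [0.817, 0.576, -0.0, -0.0]
contact_force: [0.1, -1.0, -0.7]
opening: 0.247
```

Emit:
{"op": "move_arm", "data": {"turn": [[0,0,0],[0,0,0],[0,0,0],[0,0,0]], "dp": [[0,0,0.06],[0,0,0.06],[0,0,0],[0,0,0]], "jaw": [1,1,1,1]}}

```text
clock: 25.2
tool_pos: [0.5366, 0.021, 0.1577]
eef_rot: [0.818, 0.576, -0.0, 0.0]
contact_force: [0.2, 0.3, -2.1]
opening: 0.246
```

Emit:
{"op": "move_arm", "data": {"turn": [[0,0,0],[0,0,0],[0,0,0]], "dp": [[0,0,0.06],[0,0,0.04],[0,0,0]], "jaw": [1,1,1]}}

```text
clock: 25.45
tool_pos: [0.5369, 0.0212, 0.1557]
eef_rot: [0.818, 0.576, 0.0, 0.0]
contact_force: [-1.1, 0.0, 6.0]
opening: 0.244
```

Emit:
{"op": "move_arm", "data": {"turn": [[0,0,0],[0,0,0],[0,0,0]], "dp": [[0,0,0.04],[0,0,0.04],[0,0,0]], "jaw": [1,1,1]}}

```text
clock: 25.7
tool_pos: [0.5369, 0.0212, 0.154]
eef_rot: [0.818, 0.576, 0.0, 0.0]
contact_force: [-0.6, 0.4, 7.7]
opening: 0.246
```

Emit:
{"op": "move_arm", "data": {"turn": [[0,0,0],[0,0,0]], "dp": [[0,0,0.04],[0,0,0]], "jaw": [1,1]}}

```text
clock: 25.87
tool_pos: [0.5369, 0.0212, 0.1531]
eef_rot: [0.818, 0.576, 0.0, 0.0]
contact_force: [-1.6, -0.6, 7.2]
opening: 0.245
```

```bash
python3 m.py
```

```text
t 25.87 pos [0.5369 0.0212 0.1531] yaw 1.2275 tilt [ 1.2e-03 -3.0e-04 -1.0e+00] F [-1.6  -0.56  7.17] open 0.245
dp units [-0.033 -0.014  0.015]
turn z units -0.2267 rad -1.424
-0.041054812628841884 [ 0.1   0.72 -0.38  1.91  0.45  0.6  -0.91] -0.008038784726522863
```

Emit:
{"op": "move_arm", "data": {"turn": [[0,0,0],[0,0,0],[0,0,0]], "dp": [[0,0,0.04],[0,0,0.04],[0,0,0]], "jaw": [1,1,1]}}

```text
clock: 26.12
tool_pos: [0.537, 0.0213, 0.152]
eef_rot: [0.817, 0.576, 0.001, 0.001]
contact_force: [-3.5, -0.6, 15.4]
opening: 0.248
```

```bash
python3 m.py
```

```text
t 26.12 pos [0.537  0.0213 0.152 ] yaw 1.2275 tilt [ 1.8e-03 -6.0e-04 -1.0e+00] F [-3.5  -0.61 15.38] open 0.248
dp units [-0.04  -0.018 -0.029]
turn z units -0.2267 rad -1.424
-0.011757564540299187 [ 0.1   0.72 -0.38  1.91  0.45  0.6  -0.91] -0.008169298816937953
```

Bottomed at about 16.5 N. I'll turn clockwise in small steps, reading the moment each time.

Emit:
{"op": "move_arm", "data": {"turn": [[0,0,0.01],[0,0,0.01],[0,0,0]], "dp": [[0,0,0],[0,0,0],[0,0,0]], "jaw": [1,1,1]}}

```text
clock: 26.37
tool_pos: [0.537, 0.0214, 0.1521]
eef_rot: [0.853, 0.522, 0.001, 0.001]
contact_force: [-2.7, 0.2, 15.2]
opening: 0.247
```

```bash
cat > m2.py <<'E'
from h import *
from plant import r
goto([.5363,.0205,.1527]); s=r.get_state()
m=[round(s["moment"][2],3)]
for _ in range(3): r.snapshot("top"); m.append(round(r.get_state()["moment"][2],3))
print(m,"mean",np.mean(m))
E
python3 m2.py
```

```text
t 26.37 pos [0.537  0.0214 0.1521] yaw 1.0994 tilt [ 2.e-03 -4.e-04 -1.e+00] F [-2.69  0.22 15.18] open 0.247
dp units [-0.046 -0.009 -0.025]
[np.float64(0.076), np.float64(0.05), np.float64(0.033), np.float64(0.034)] mean 0.04825
```

Emit:
{"op": "move_arm", "data": {"turn": [[0,0,0.01],[0,0,0]], "dp": [[0,0,0],[0,0,0]], "jaw": [1,1]}}

```text
clock: 26.68
tool_pos: [0.5369, 0.0215, 0.1521]
eef_rot: [0.869, 0.496, 0.001, 0.001]
contact_force: [-2.9, 0.3, 16.1]
opening: 0.244
```

```bash
python3 m2.py
```

```text
t 26.68 pos [0.5369 0.0215 0.1521] yaw 1.0368 tilt [ 1.8e-03 -2.0e-04 -1.0e+00] F [-2.92  0.34 16.11] open 0.244
dp units [-0.048 -0.002 -0.026]
[np.float64(0.037), np.float64(0.087), np.float64(0.052), np.float64(0.045)] mean 0.055249999999999994
```

Emit:
{"op": "move_arm", "data": {"turn": [[0,0,0.01],[0,0,0]], "dp": [[0,0,0],[0,0,0]], "jaw": [1,1]}}

```text
clock: 27.0
tool_pos: [0.5369, 0.0216, 0.152]
eef_rot: [0.884, 0.468, 0.001, 0.0]
contact_force: [-3.6, 0.1, 16.6]
opening: 0.249
```

```bash
python3 m2.py
```

```text
t 27.0 pos [0.5369 0.0216 0.152 ] yaw 0.9742 tilt [ 1.8e-03 -2.0e-04 -1.0e+00] F [-3.57  0.08 16.6 ] open 0.249
dp units [-0.049  0.003 -0.026]
[np.float64(0.071), np.float64(0.054), np.float64(0.09), np.float64(0.04)] mean 0.06375
```

Emit:
{"op": "move_arm", "data": {"turn": [[0,0,0.01],[0,0,0]], "dp": [[-0.02,0,-0.01],[0,0,0]], "jaw": [1,1]}}

```text
clock: 27.32
tool_pos: [0.5368, 0.0214, 0.1522]
eef_rot: [0.898, 0.44, 0.001, 0.0]
contact_force: [-3.2, 1.5, 14.1]
opening: 0.241
```

```bash
python3 m2.py
```

```text
t 27.32 pos [0.5368 0.0214 0.1522] yaw 0.9115 tilt [ 2.1e-03  5.0e-04 -1.0e+00] F [-3.16  1.49 14.06] open 0.241
dp units [-0.042  0.008 -0.02 ]
[np.float64(0.031), np.float64(0.093), np.float64(0.06), np.float64(0.093)] mean 0.06925
```

Emit:
{"op": "move_arm", "data": {"turn": [[0,0,0.008],[0,0,0]], "dp": [[0,0,0],[0,0,0]], "jaw": [1,1]}}

```text
clock: 27.63
tool_pos: [0.5368, 0.0215, 0.1522]
eef_rot: [0.909, 0.418, 0.001, 0.0]
contact_force: [-3.1, 0.9, 13.5]
opening: 0.246
```

```bash
python3 m2.py
```

```text
t 27.63 pos [0.5368 0.0215 0.1522] yaw 0.862 tilt [ 2.1e-03  4.0e-04 -1.0e+00] F [-3.13  0.92 13.53] open 0.246
dp units [-0.043  0.009 -0.021]
[np.float64(0.105), np.float64(0.116), np.float64(0.132), np.float64(0.123)] mean 0.119
```

Emit:
{"op": "move_arm", "data": {"turn": [[0,0,0.008],[0,0,0]], "dp": [[0,0,0],[0,0,0]], "jaw": [1,1]}}

```text
clock: 27.95
tool_pos: [0.5368, 0.0215, 0.1522]
eef_rot: [0.919, 0.395, 0.001, 0.0]
contact_force: [-2.0, 0.6, 13.9]
opening: 0.247
```

```bash
python3 m2.py
```

```text
t 27.95 pos [0.5368 0.0215 0.1522] yaw 0.8118 tilt [ 2.1e-03  4.0e-04 -1.0e+00] F [-1.98  0.6  13.86] open 0.247
dp units [-0.042  0.011 -0.02 ]
[np.float64(0.142), np.float64(0.108), np.float64(0.086), np.float64(0.157)] mean 0.12325
```

Emit:
{"op": "move_arm", "data": {"turn": [[0,0,0.008],[0,0,0]], "dp": [[0,0,0],[0,0,0]], "jaw": [1,1]}}

```text
clock: 28.27
tool_pos: [0.5369, 0.0217, 0.1522]
eef_rot: [0.928, 0.372, 0.001, 0.0]
contact_force: [-3.0, 2.0, 13.8]
opening: 0.244
```

```bash
python3 m2.py
```

```text
t 28.27 pos [0.5369 0.0217 0.1522] yaw 0.7617 tilt [ 2.2e-03  7.0e-04 -1.0e+00] F [-2.96  1.99 13.76] open 0.244
dp units [-0.048  0.018 -0.021]
[np.float64(0.115), np.float64(0.089), np.float64(0.077), np.float64(0.124)] mean 0.10125
```

Emit:
{"op": "move_arm", "data": {"turn": [[0,0,0.008],[0,0,0]], "dp": [[0,0,0],[0,0,0]], "jaw": [1,1]}}

```text
clock: 28.58
tool_pos: [0.5369, 0.0217, 0.1522]
eef_rot: [0.937, 0.348, 0.001, 0.0]
contact_force: [-3.0, 1.6, 14.0]
opening: 0.242
```

```bash
python3 m2.py
```

```text
t 28.58 pos [0.5369 0.0217 0.1522] yaw 0.7116 tilt [ 2.3e-03  8.0e-04 -1.0e+00] F [-2.97  1.59 14.01] open 0.242
dp units [-0.05   0.021 -0.019]
[np.float64(0.157), np.float64(0.15), np.float64(0.134), np.float64(0.18)] mean 0.15525
```

Emit:
{"op": "move_arm", "data": {"turn": [[0,0,0.008],[0,0,0]], "dp": [[0,0,0],[0,0,0]], "jaw": [1,1]}}

```text
clock: 28.9
tool_pos: [0.537, 0.0218, 0.1522]
eef_rot: [0.946, 0.325, 0.001, -0.0]
contact_force: [-2.6, 1.9, 13.4]
opening: 0.248
```

```bash
python3 m2.py
```

```text
t 28.9 pos [0.537  0.0218 0.1522] yaw 0.6615 tilt [ 2.5e-03  9.0e-04 -1.0e+00] F [-2.6   1.92 13.42] open 0.248
dp units [-0.052  0.024 -0.018]
[np.float64(0.181), np.float64(0.159), np.float64(0.139), np.float64(0.145)] mean 0.156
```

Driver turn is now about 1.99 rad past the slot's first direction, beyond 1.57 plus the maximum play, and the torque is steady at 0.16 N·m. I won't force it further. I'll relax to the middle of the play, lift and look.

Emit:
{"op": "move_arm", "data": {"turn": [[0,0,-0.012],[0,0,-0.012],[0,0,0],[0,0,0],[0,0,0],[0,0,0],[0,0,0],[0,0,0],[0,0,0],[0,0,0]], "dp": [[0,0,0],[0,0,0],[0,0,-0.1],[0,0,-0.1],[0,0,-0.1],[0,0,-0.2],[0,0,-0.4],[0,0,-0.5],[0,0,-0.5],[0,0,0]], "jaw": [1,1,1,1,1,1,1,1,1,1]}}

```text
clock: 29.88
tool_pos: [0.5377, 0.0206, 0.2005]
eef_rot: [0.919, 0.395, 0.002, 0.001]
contact_force: [-0.1, -0.1, -0.6]
opening: 0.246
```

Emit:
{"op": "move_arm", "data": {"turn": [[0,0,0],[0,0,0],[0,0,0],[0,0,0],[0,0,0],[0,0,0],[0,0,0],[0,0,0]], "dp": [[-0.8,0,0],[-0.8,0,0],[-0.8,0,0],[-0.4,0,0.5],[0,0,0.7],[0,0,0.7],[0,0,0],[0,0,0]], "jaw": [1,1,1,1,1,1,1,1]}}

```text
clock: 30.55
tool_pos: [0.4875, -0.0303, 0.1501]
eef_rot: [0.919, 0.395, -0.001, -0.0]
contact_force: [0.1, -0.7, -1.3]
opening: 0.241
```

```bash
python3 - <<'E'
from h import *
from plant import r
goto([.5363,.0205,.1643])
s=r.get_state();d=r.snapshot("wrist")
cv2.imwrite("pics/w15.png",d["frame"])
c=(.5363,.0205);n=320
g=np.array([[proj(d,[c[0]+(j-n/2)*1e-4,c[1]+(i-n/2)*1e-4,.0705],s) for j in range(n)] for i in range(n)],np.float32)
p=cv2.remap(d["frame"],g[...,0],g[...,1],cv2.INTER_CUBIC)
cv2.imwrite("pics/r15.png",cv2.resize(cv2.convertScaleAbs(p[::-1],alpha=1.3),(600,600)))
E
```

```text
t 30.55 pos [ 0.4875 -0.0303  0.1501] yaw 0.8129 tilt [-2.1e-03 -3.0e-04 -1.0e+00] F [ 0.08 -0.74 -1.27] open 0.241
dp units [ 2.815  0.02  -0.574]
```

View pics/w15.png

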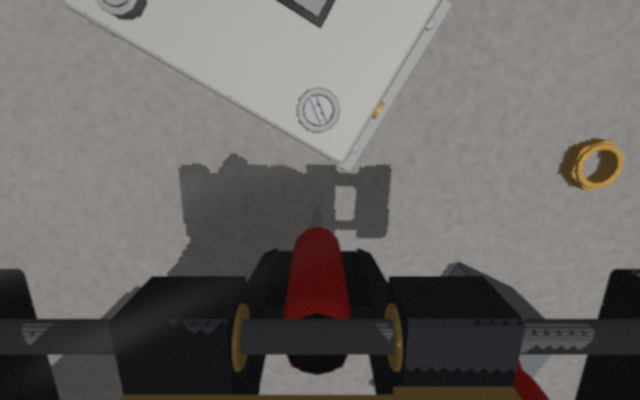

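View pics/r15.png

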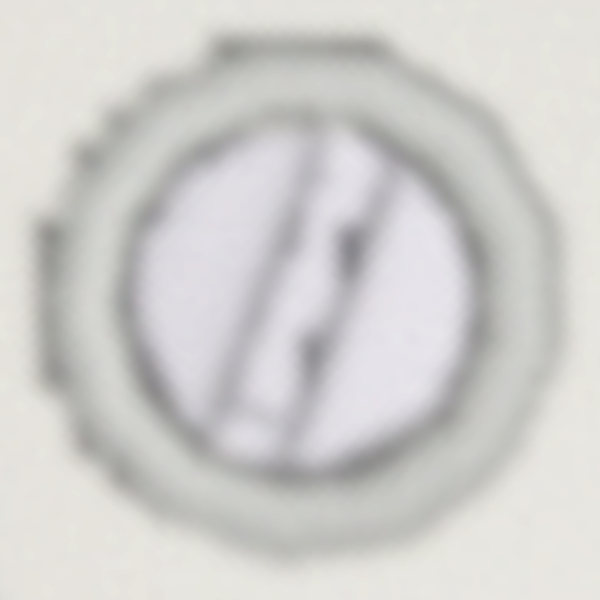

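The slot angle is unchanged after the second turn against resistance, so the stud really is on its hard stop, locked and not proud. Next, the screwdriver goes back to its hole.

```bash
python3 - <<'E'
from h import *
goto([.4359,-.2455,.25],.586);after([.4359,-.2455,.25],.586);print(np.round(st()["q"],2))
E
```

```text
t 30.6 pos [ 0.4883 -0.0301  0.1507] yaw 0.8129 tilt [-2.e-04 -1.e-04 -1.e+00] F [ 0.61  0.62 -0.3 ] open 0.244
dp units [-7.699  4.401 -3.971]
turn z units 0.0361 rad 0.227
t 30.6 after-turn dp [-6.51   6.02  -3.972] q7 -1.153
[ 0.13  0.67 -0.25  2.05  0.36  0.46 -1.15]
```

Emit:
{"op": "move_arm", "data": {"turn": [[0,0,0.018],[0,0,0.018],[0,0,0],[0,0,0],[0,0,0],[0,0,0],[0,0,0],[0,0,0],[0,0,0],[0,0,0]], "dp": [[0,0,-0.8],[0,0,-0.8],[0,0,-0.8],[0,0,-0.8],[0,0,-0.77],[-0.65,0.6,0],[-0.65,0.6,0],[-0.65,0.6,0],[-0.65,0.6,0],[-0.65,0.6,0]], "jaw": [1,1,1,1,1,1,1,1,1,1]}}

```text
clock: 31.43
tool_pos: [0.4621, -0.1384, 0.251]
eef_rot: [0.957, 0.289, 0.001, 0.001]
contact_force: [0.8, -1.0, -1.4]
opening: 0.245
```

Emit:
{"op": "move_arm", "data": {"turn": [[0,0,0],[0,0,0],[0,0,0],[0,0,0],[0,0,0],[0,0,0],[0,0,0],[0,0,0]], "dp": [[-0.65,0.6,0],[-0.65,0.6,0],[-0.65,0.6,0],[-0.65,0.6,0],[-0.65,0.6,0],[0,0,0],[0,0,0],[0,0,0]], "jaw": [1,1,1,1,1,1,1,1]}}

```text
clock: 32.1
tool_pos: [0.4364, -0.2443, 0.2505]
eef_rot: [0.957, 0.289, 0.001, 0.0]
contact_force: [-0.1, 0.8, -2.0]
opening: 0.248
```

```bash
python3 - <<'E'
from h import *
from plant import r
goto([.4359,-.2455,.178],.586)
s=r.get_state();d=r.snapshot("wrist")
print("hole",proj(d,[.4351,-.2447,.075],s))
cv2.imwrite("pics/w16.png",d["frame"])
cv2.imwrite("pics/w16z.png",cv2.convertScaleAbs(cv2.resize(d["frame"][140:250,260:380],None,fx=5,fy=5,interpolation=cv2.INTER_CUBIC),alpha=1.6))
E
```

```text
t 32.1 pos [ 0.4364 -0.2443  0.2505] yaw 0.5873 tilt [ 1.4e-03  2.0e-04 -1.0e+00] F [-0.14  0.76 -2.02] open 0.248
dp units [-0.045  0.028  2.9  ]
turn z units 0.0002 rad 0.001
hole [316.42880491 184.87649192]
```

View pics/w16z.png

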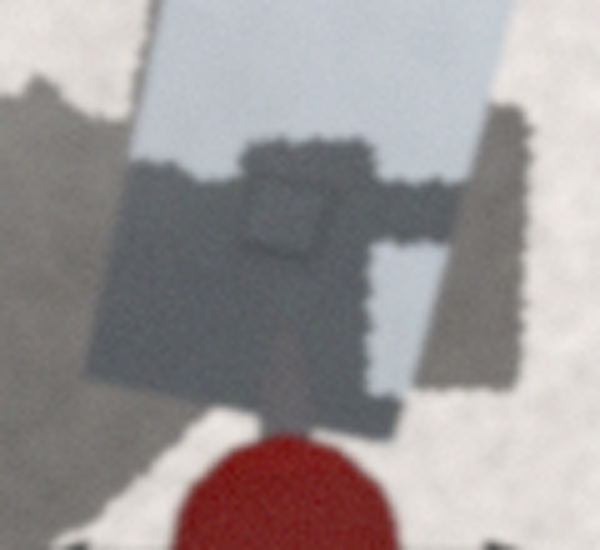

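The hole is visible, centred at about (317.6,183), within about 1.5 mm of its prediction. I'll compute the hole position and descend.

```bash
python3 - <<'E'
from h import *
from plant import r
s=st();d=r.snapshot("wrist")
print(onz(d,(260+288/5,140+215/5),.075,s)); goto([.4362,-.2455,.172],.586)
E
```

```text
[ 0.43738512 -0.24413004  0.075     ]
t 32.2 pos [ 0.4365 -0.2437  0.2502] yaw 0.5888 tilt [ 9.e-04  4.e-04 -1.e+00] F [-0.31  0.29 -1.26] open 0.243
dp units [-0.051  0.053  3.129]
turn z units 0.0005 rad 0.003
```

Emit:
{"op": "move_arm", "data": {"turn": [[0,0,0],[0,0,0],[0,0,0],[0,0,0],[0,0,0],[0,0,0],[0,0,0]], "dp": [[-0.03,0.04,0.5],[0,0,0.7],[0,0,0.7],[0,0,0.6],[0,0,0.4],[0,0,0],[0,0,0]], "jaw": [1,1,1,1,1,1,1]}}

```text
clock: 32.78
tool_pos: [0.4361, -0.2453, 0.1772]
eef_rot: [0.957, 0.29, -0.0, -0.0]
contact_force: [1.3, 0.5, -1.3]
opening: 0.247
```

```bash
python3 - <<'E'
from h import *
from plant import r
goto([.4362,-.2452,.1012],.586)
s=r.get_state();d=r.snapshot("wrist")
print(proj(d,[.4362,-.2452,.075],s))
cv2.imwrite("pics/w17z.png",cv2.convertScaleAbs(cv2.resize(d["frame"][150:240,260:380],None,fx=6,fy=6,interpolation=cv2.INTER_CUBIC),alpha=2.2))
E
```

```text
t 32.78 pos [ 0.4361 -0.2453  0.1772] yaw 0.5884 tilt [-5.e-04  6.e-04 -1.e+00] F [ 1.32  0.51 -1.35] open 0.247
dp units [5.000e-03 1.000e-03 3.041e+00]
turn z units 0.0004 rad 0.002
[316.96029577 205.44908325]
```

View pics/w17z.png

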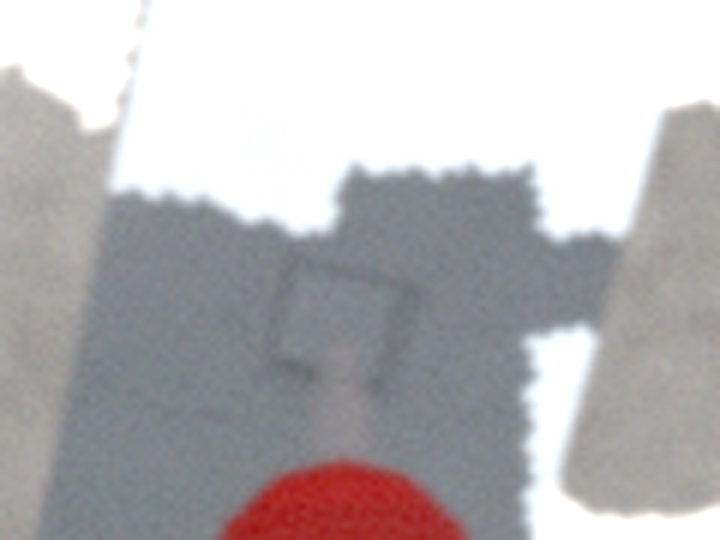

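The blade is over the hole's centre, so I'll insert.

Emit:
{"op": "move_arm", "data": {"turn": [[0,0,0],[0,0,0],[0,0,0],[0,0,0],[0,0,0],[0,0,0]], "dp": [[0,0,0.25],[0,0,0.25],[0,0,0.25],[0,0,0.25],[0,0,0.25],[0,0,0]], "jaw": [1,1,1,1,1,1]}}

```text
clock: 33.33
tool_pos: [0.435, -0.246, 0.1447]
eef_rot: [0.957, 0.289, -0.001, -0.001]
contact_force: [-0.5, -1.7, -1.7]
opening: 0.243
```

Emit:
{"op": "move_arm", "data": {"turn": [[0,0,0],[0,0,0],[0,0,0],[0,0,0],[0,0,0],[0,0,0]], "dp": [[0,0,0.4],[0,0,0.4],[0,0,0.4],[0,0,0.3],[0,0,0.15],[0,0,0]], "jaw": [1,1,1,1,1,1]}}

```text
clock: 33.83
tool_pos: [0.4355, -0.2461, 0.104]
eef_rot: [0.957, 0.289, -0.001, -0.0]
contact_force: [0.3, -0.6, -1.4]
opening: 0.24
```

```bash
python3 - <<'E'
from h import *
goto([.4362,-.2452,.1012],.586)
E
```

```text
t 33.83 pos [ 0.4355 -0.2461  0.104 ] yaw 0.5867 tilt [-1.2e-03  5.0e-04 -1.0e+00] F [ 0.34 -0.61 -1.39] open 0.24
dp units [ 0.045 -0.014  0.113]
turn z units 0.0001 rad 0.001
```

Emit:
{"op": "move_arm", "data": {"turn": [[0,0,0],[0,0,0],[0,0,0],[0,0,0]], "dp": [[0,0,0.05],[0,0,0.04],[0,0,0],[0,0,0]], "jaw": [1,1,1,1]}}

```text
clock: 34.17
tool_pos: [0.436, -0.2464, 0.1028]
eef_rot: [0.957, 0.289, 0.0, 0.0]
contact_force: [0.6, 0.9, -1.9]
opening: 0.244
```

```bash
python3 - <<'E'
from h import *
goto([.4362,-.2452,.1012],.586)
E
```

```text
t 34.17 pos [ 0.436  -0.2464  0.1028] yaw 0.5865 tilt [ 5.e-04 -3.e-04 -1.e+00] F [ 0.64  0.87 -1.95] open 0.244
dp units [ 0.035 -0.035  0.063]
turn z units 0.0001 rad 0.001
```

Emit:
{"op": "move_arm", "data": {"turn": [[0,0,0],[0,0,0],[0,0,0]], "dp": [[0,0,0.04],[0,0,0.03],[0,0,0]], "jaw": [1,1,1]}}

```text
clock: 34.42
tool_pos: [0.436, -0.2464, 0.1012]
eef_rot: [0.957, 0.289, 0.0, 0.0]
contact_force: [-0.4, 0.0, 3.9]
opening: 0.243
```

Seated: 5 N of contact at z=0.1012, the same height it was gripped at. I'll open gently.

Emit:
{"op": "move_arm", "data": {"turn": [[0,0,0],[0,0,0],[0,0,0],[0,0,0],[0,0,0],[0,0,0],[0,0,0],[0,0,0],[0,0,0],[0,0,0]], "dp": [[0,0,-0.02],[0,0,0],[0,0,0],[0,0,0],[0,0,0],[0,0,0],[0,0,0],[0,0,0],[0,0,0],[0,0,0]], "jaw": [0.45,0.4,0.3,0.1,-0.1,-0.3,-0.5,-0.5,-0.5,-0.5]}}

```text
clock: 35.25
tool_pos: [0.4358, -0.2463, 0.1012]
eef_rot: [0.957, 0.289, 0.0, 0.0]
contact_force: [-0.0, -0.0, -0.6]
opening: 0.751
```

```bash
python3 - <<'E'
from h import *
from plant import r
goto([.4362,-.2452,.1012],.586)
d=r.snapshot("wrist");cv2.imwrite("pics/w18.png",d["frame"])
E
```

```text
t 35.25 pos [ 0.4358 -0.2463  0.1012] yaw 0.5865 tilt [ 0.e+00 -1.e-04 -1.e+00] F [-0.01 -0.02 -0.65] open 0.751
dp units [ 0.039 -0.029  0.001]
turn z units 0.0001 rad 0.001
```

View pics/w18.png

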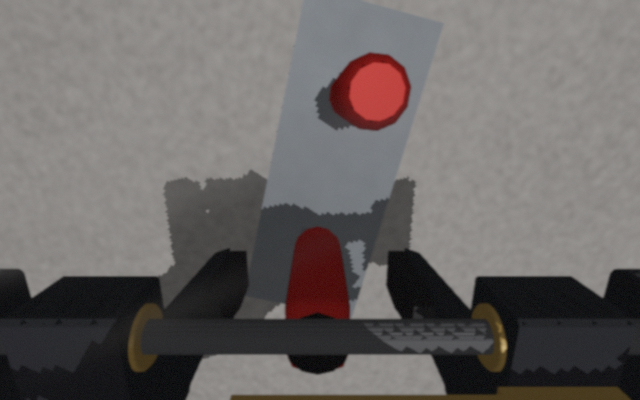

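The driver stands upright and free of the fingers. I'll retreat straight up.

Emit:
{"op": "move_arm", "data": {"turn": [[0,0,0],[0,0,0],[0,0,0],[0,0,0],[0,0,0],[0,0,0],[0,0,0],[0,0,0],[0,0,0],[0,0,0]], "dp": [[0,0,-0.3],[0,0,-0.6],[0,0,-0.8],[0,0,-0.8],[0,0,-0.8],[0,0,-0.8],[0,0,-0.8],[0,0,-0.8],[0,0,-0.6],[0,0,0]], "jaw": [-0.5,-0.5,-0.5,-0.5,-0.5,-0.5,-0.5,-0.5,-0.5,-0.5]}}

```text
clock: 36.13
tool_pos: [0.4373, -0.2469, 0.262]
eef_rot: [0.957, 0.289, 0.002, 0.002]
contact_force: [0.3, -0.3, 0.4]
opening: 0.748
```

Emit:
{"op": "move_arm", "data": {"turn": [[0,0,0],[0,0,0],[0,0,0],[0,0,0],[0,0,0],[0,0,0],[0,0,0],[0,0,0],[0,0,0]], "dp": [[-0.3,0.6,0],[-0.3,0.6,0],[-0.3,0.6,0],[-0.3,0.6,0],[-0.3,0.6,0],[0,0,0],[0,0,0],[0,0,0],[0,0,0]], "jaw": [-0.5,-0.5,-0.5,-0.5,-0.5,-0.5,-0.5,-0.5,-0.5]}}

```text
clock: 36.88
tool_pos: [0.446, -0.328, 0.2586]
eef_rot: [0.957, 0.29, -0.0, -0.001]
contact_force: [0.1, 0.4, -0.0]
opening: 0.748
```

```bash
python3 - <<'E'
from h import *
from plant import r
goto([.4362,-.2452,.1012],.586)
d=r.snapshot("wrist");cv2.imwrite("pics/w19.png",d["frame"])
d=r.snapshot("scene");save(d,"s19.png",(150,150,380,290),3.4)
d=r.snapshot("top");save(d,"t19.png",(250,160,450,270),4)
E
```

```text
t 36.88 pos [ 0.446  -0.328   0.2586] yaw 0.5884 tilt [-6.0e-04  1.1e-03 -1.0e+00] F [ 0.15  0.36 -0.03] open 0.748
dp units [ 1.51  -2.964  6.298]
turn z units 0.0004 rad 0.002
```

View pics/w19.png

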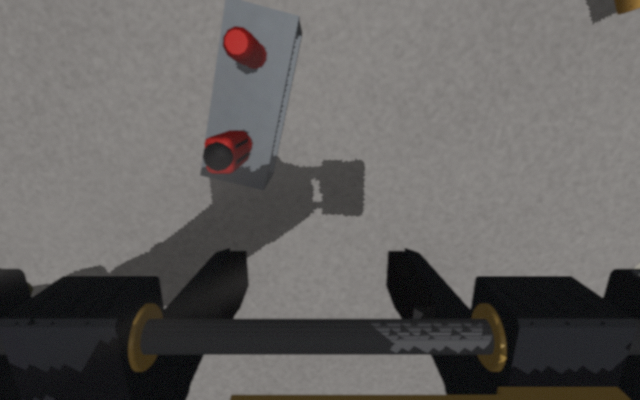

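View pics/s19.png

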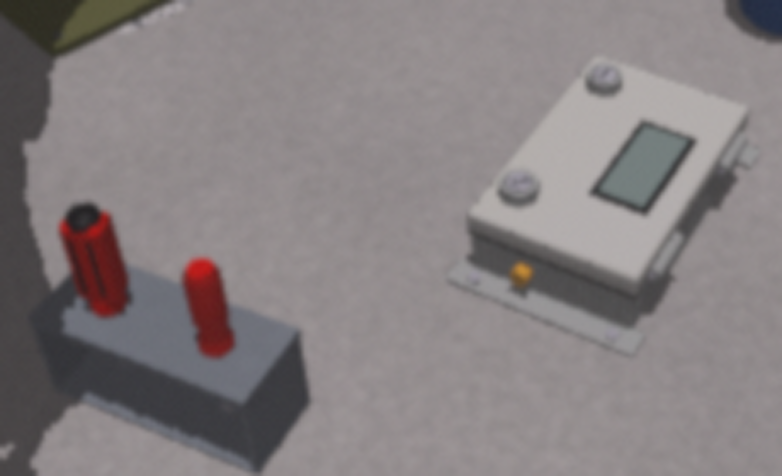

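View pics/t19.png

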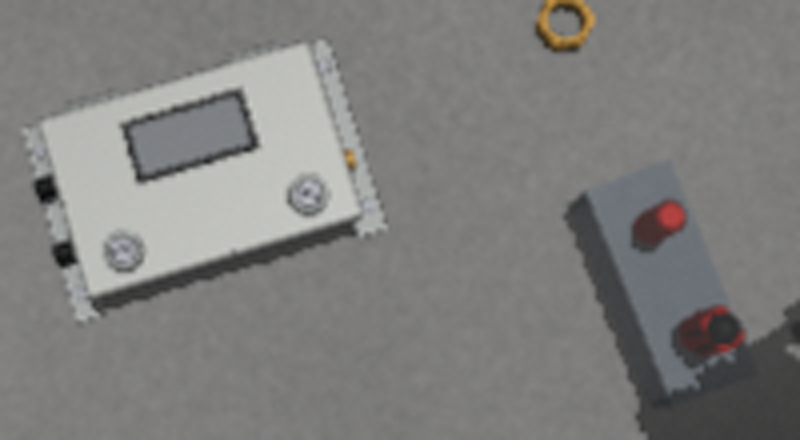

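The driver is back in its own hole and upright, the nut, box and nut driver haven't moved, and the arm is clear. Handing in.

```bash
python3 -c "
from plant import r
print(r.finish_job())"
```

```text
the job is handed in; nothing more can be done
None
```

The open fastener (box −y side) is locked as far as I can tell, and the screwdriver is back in its own hole, upright and released. I handed the job in at about 37 s; no verdict was reported.

- **First attempt:** I pushed the stud to its bottom (about 7.5 mm down, 15 N) and began turning. Joint 7 neared its range limit, so I turned the stud back, lifted out and flipped the blade half a turn.
- **Locking:** I pushed in again and turned clockwise until the torque rose from about 0.05 to 0.16 N·m. Later I re-engaged once to check.
- **Checks that agree:** The second turn, pressed in at about 15 N, left the slot at the same angle (about 71°), so it is on its hard stop. The head no longer stands proud. In the last pictures the nut driver, union nut and box sit where they were, and the locked fastener was never touched. The wrist force was near zero once the arm had backed clear.
- **Checks that disagree:**
  - The slot's rotation in the images came out at about 1.46 rad (±0.05). I expected 1.49 to 1.57.
  - On re-engaging, the torque stayed at 0.05–0.07 N·m for about 0.3 rad before rising, then levelled at about 0.16 instead of climbing sharply. I took that as play in the slot and give in the grip.
  - On re-engaging, the stud seemed to have risen about 3 mm, where 2 mm was expected.

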